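Stack the condiment set on its stand

ROBOT

A 6-joint arm with a two-finger parallel gripper is mounted at the origin on a cart in front of the work surface, level with it; the furniture and walls round the work are solid. World frame = base frame: x ahead of the robot, y to its left, z up, the work surface at z = 0. Lengths are in m, angles in rad, forces in N, time in s.
With the tool pointing down it reaches from about 0.3 to 0.775 m from the base axis. Payload 14.6 kg.
Tool frame: the origin (TCP) lies between the finger pads; the fingertips stand r.tip_extent ahead of it and the grasp point (between the pads) lies 11 mm behind it (r.tip_extent is the distance from the TCP to the fingertips, in m); z points along the fingers, y is the direction in which the jaws open and shut (so a half turn about z gives the same grasp; the last joint's range is limited). The gripper opens to 85 mm and grips with 20 to 120 N. Pads are 22 mm wide; open, the fingers measure 114 mm over their backs; the gripper's body (76 mm by 85 mm) begins 54 mm behind the grasp point. The pads swing forward as they close: fully open they stand 13 mm farther back than shut.
Start: joints at [-1.212, 0.3, 1.521, -0, 1.321, -0.067], TCP at [0.227, -0.501, 0.239] pointing down, gripper open.
Joint ranges: [-3.03, 3.03], [-0.79, 2.21], [0.23, 2.52], [-1.04, 4.18], [0, 3.07], [-2.55, 2.55]. Speed limits (rad/s): [2.22, 2.22, 2.57, 3.14, 3.14, 3.14].

INTERFACE

Orientations are given as a 3x3 rotation matrix whose columns are the frame's x, y, z axes.
In Python, from cell import r, read_camera, workorder, nets gives the robot as it stands.
- The arm moves only by the tool arm_command, never from a script. Its argument "steps" is a list of rows, each an object of numbers: "dx", "dy", "dz": the shift along the world's x, y, z in cm; "yaw": the turn about the world's z in rad; "jaw": the opening, from 0 (shut) to 1 (fully open). In form: [{"dx": .., "dy": .., "dz": .., "yaw": .., "jaw": ..}, ...]. A call has 1 to 8 rows; each row is the pose to reach, as a shift and turn from the pose commanded when the call began; what a row does not reach only later rows make up. A row lasts 1/10 s, in which the tool goes at most 50 mm and 8.59 degrees, less where a joint would pass 70% of its speed; a pose out of reach is approached as far as the arm can. A call with a gripper value outside its range is refused whole. The fingers move at their own pace and stop on an object; "force" is the grip in N (left out, the last holds). Time passes only in rows, so rows that repeat a pose let the fingers close. It gives the time, the measured TCP pose, the force and the opening at its end, in the units of the state.
- r.state(): the state, without advancing time (a new reading comes with each control period).
- read_camera(name): name is "scene" or "top"; returns a dict with "pixels" (400x640x3 uint8, blue, green, red), "mtx" (3x3 intrinsics, pixels), "rvec" (rotation vector, rad) and "tvec" (3), from world to camera coordinates, as OpenCV has them. Camera axes: x right, y down, z forward; pixel columns grow to the right and rows downward; lengths in m; the calibration is good to about 2 mm. A picture is of the moment at which its call begins. There is no depth.
- workorder.close_job(): hands the job in, once; it reports no verdict.
Trained networks look in a picture, given as the dict that the camera call returned (one of the last four; its "shot" number tells which), for a name from the list of things; names that differ only in an ending like _2 or _b are one class to them, and where a whole thing is asked for, a point or a joint stands for the part that bears it (a point fixed in the world has none). Each returns a list of dicts, best first, with "conf" (0 to 1); they miss things now and then, are a little off and sometimes report something else, mostly with a low value. They report only what shows in the picture. A call takes as long as a camera call. They do not tell look-alikes from the thing itself.
- nets.trace(thing, picture): "mask" (400x640 bool, what is visible of it) and "extent" ([left, top, right, bottom] in pixels, round what is visible of it).
The state is a dict: "time_s": time; "qpos": joint angles; "joint_velocities": joint speeds; "effort": joint torques, N m; "tcp_pos": TCP position; "orientation": TCP orientation; "force": force on the tool from outside, world axes, zero at the start; "moment": the same for the moment, N m; "finger_gap": finger opening in m.
Only numpy, scipy, OpenCV 4.12 (cv2) and the standard library are available. Lean on these libraries where they do the work, as an engineer would, in place of code of your own. Each camera call takes 0.05 s, during which the arm holds its last target.

TASK

Put the condiment set together on its dark wooden stand, building up from the stand one piece at a time: first the white container into the stand's recess, then the blue one on it, then the red one, and last the lid with the knob, each piece fully seated and let go before the next. Leave the green container, the tape roll and the markers where they are.

Things in the scene. Friction and masses are not known exactly. Their poses are not given: they have to be found in the camera images.
- stand: Low round stand of dark wood, 90 mm across and 18 mm high, fixed to the table, with a round recess 55 mm across and 8 mm deep in its top. Origin: centre of its underside, at the table top; z up.
- tier_white: Round white stacking container, open at the top, outer diameter 62 mm, 48 mm tall in all, bore 55 mm, wall 3.5 mm, about 0.13 kg (0.09 to 0.18). Underneath is a foot 50 mm across and 5 mm high that enters the 55 mm opening of the piece below, so that the 62 mm body rests on that piece's rim; when seated, its origin is 13 mm above the stand's origin. Grasp it across the outside from above. Origin: centre of the underside of the foot, z up along its axis.
- tier_blue: Round blue stacking container, open at the top, outer diameter 62 mm, 42 mm tall in all, bore 55 mm, wall 3.5 mm, about 0.13 kg (0.09 to 0.18). Underneath is a foot 50 mm across and 5 mm high that enters the 55 mm opening of the piece below, so that the 62 mm body rests on that piece's rim; when seated, its origin is 43 mm above the origin of the white one beneath. Grasp it across the outside from above. Origin: centre of the underside of the foot, z up along its axis.
- tier_red: Round red stacking container, open at the top, outer diameter 62 mm, 36 mm tall in all, bore 55 mm, wall 3.5 mm, about 0.13 kg (0.09 to 0.18). Underneath is a foot 50 mm across and 5 mm high that enters the 55 mm opening of the piece below, so that the 62 mm body rests on that piece's rim; when seated, its origin is 37 mm above the origin of the blue one beneath. Grasp it across the outside from above. Origin: centre of the underside of the foot, z up along its axis.
- lid: Round dark-wood lid, 62 mm across, with a pale wooden knob in the middle: 33 mm tall in all, about 0.06 kg. A plug 50 mm across and 5 mm high underneath enters the container's opening; the disc reaches from 5 to 11 mm above the origin, the knob, 20 mm in diameter, from 11 to 33 mm. Lies knob up. Grasp the knob from above. When seated its origin is 31 mm above the origin of the red container beneath. Origin: centre of the underside of the plug, z up.
- tier_green: Round green container, 62 mm across and 42 mm tall, of the same make but not wanted here: leave it where it stands. Origin: centre of its underside.
- tape_roll: Bystander: a roll of paper tape lying flat, 101 mm across and 18 mm high. Leave it alone. Origin: centre of its underside.
- marker_red: Bystander: a white marker with a red cap, lying flat next to a black-capped one, nearer the robot than that one, 128 mm long, 17 mm thick. Leave it alone. Origin: its middle, at the underside; y along its length.
Mind the look-alikes: they are no part of the job. There is more than one size of the tier_white; the job needs the smaller. What is shaped like the lid but purple is not meant.

How it is judged:
On the way, in this order (a step that is already met when the one before it is completed fails the run):
1. the white container sits in the recess of the stand, let go (horizontal distance between tier_white and stand below 0.005 m and z of tier_white in the frame of stand between 0.01 and 0.0155 m and angle between tier_white's own z axis and vertical below 0.06 rad and contact force between tier_white and the fingers below 0.1 N and linear speed of tier_white below 0.02 m/s), for 0.2 s.
2. the blue container sits on the white one, let go (horizontal distance between tier_white and stand below 0.005 m and z of tier_white in the frame of stand between 0.01 and 0.0155 m and angle between each of tier_white, tier_blue's own z axis and vertical below 0.06 rad and horizontal distance between tier_blue and tier_white below 0.005 m and z of tier_blue in the frame of tier_white between 0.04 and 0.0455 m and contact force between tier_blue and the fingers below 0.1 N and linear speed of tier_blue below 0.02 m/s), for 0.2 s.
3. the red container sits on the blue one, let go (horizontal distance between tier_white and stand below 0.005 m and z of tier_white in the frame of stand between 0.01 and 0.0155 m and angle between each of tier_white, tier_blue, tier_red's own z axis and vertical below 0.06 rad and horizontal distance between tier_blue and tier_white below 0.005 m and z of tier_blue in the frame of tier_white between 0.04 and 0.0455 m and horizontal distance between tier_red and tier_blue below 0.005 m and z of tier_red in the frame of tier_blue between 0.034 and 0.0395 m and contact force between tier_red and the fingers below 0.1 N and linear speed of tier_red below 0.02 m/s), for 0.2 s.
4. the lid sits on the red container, let go (horizontal distance between tier_white and stand below 0.005 m and z of tier_white in the frame of stand between 0.01 and 0.0155 m and angle between each of tier_white, tier_blue, tier_red, lid's own z axis and vertical below 0.06 rad and horizontal distance between tier_blue and tier_white below 0.005 m and z of tier_blue in the frame of tier_white between 0.04 and 0.0455 m and horizontal distance between tier_red and tier_blue below 0.005 m and z of tier_red in the frame of tier_blue between 0.034 and 0.0395 m and horizontal distance between lid and tier_red below 0.005 m and z of lid in the frame of tier_red between 0.028 and 0.0335 m and contact force between lid and the fingers below 0.1 N and linear speed of lid below 0.02 m/s), for 0.2 s.
At the end, for the whole second after the job is handed in: White sits in the stand's recess, blue on white, red on blue, lid on red, each upright (3 degrees), within 5 mm of centre over the piece below, seated to within 2.5 mm, released, at rest; green container moved under 15 mm, tape and marker under 20 mm (horizontal distance between tier_white and stand below 0.005 m and z of tier_white in the frame of stand between 0.01 and 0.0155 m and angle between each of tier_white, tier_blue, tier_red, lid's own z axis and vertical below 0.06 rad and horizontal distance between tier_blue and tier_white below 0.005 m and z of tier_blue in the frame of tier_white between 0.04 and 0.0455 m and horizontal distance between tier_red and tier_blue below 0.005 m and z of tier_red in the frame of tier_blue between 0.034 and 0.0395 m and horizontal distance between lid and tier_red below 0.005 m and z of lid in the frame of tier_red between 0.028 and 0.0335 m and linear speed of each of tier_white, tier_blue, tier_red, lid below 0.01 m/s and distance of tier_green from where it was at the start of the episode below 0.015 m and distance of each of tape_roll, marker_red from where it was at the start of the episode below 0.02 m); the robot touches nothing.
It fails at once if the green container is pushed or taken away (distance of tier_green from where it was at the start of the episode above 0.015 m).
It fails at once if the tape roll is disturbed (distance of tape_roll from where it was at the start of the episode above 0.02 m).
It fails at once if the marker is disturbed (distance of marker_red from where it was at the start of the episode above 0.02 m).
It also fails if it takes over 128 s, if anything falls off the work surface, if the arm or the gripper's body presses on something with over 40 N, if the wrist force passes 120 N, or if a joint passes its speed limit or range.

## Working session

There is one attempt and no reset: what is moved stays moved. The work goes in short steps, Python scripts to look and compute and a tool call to move; the robot and the scene stay as the last step left them, time stands still between calls to the robot, and variables do not carry over. Pictures are saved under pics/ and viewed, and the job is handed in when it is done.

Besides the shell and the picture viewer there is one more tool, called after "Emit:" by a JSON object that holds its "method" and its "body", one argument or row to a line. arm_command: Moves the arm, as the interface text tells. Its arguments: {"type":"object","properties":{"steps":{"type":"array","items":{"type":"object","properties":{"dx":{"type":"number"},"dy":{"type":"number"},"dz":{"type":"number"},"yaw":{"type":"number"},"jaw":{"type":"number"}}}},"force":{"type":"number"}},"required":["steps"]}

```bash
ls; mkdir -p pics; cat > h.py <<'E'
import numpy as np, cv2
from cell import r, read_camera, workorder, nets
def save(p,n): cv2.imwrite('pics/'+n+'.png',p['pixels'])
def ray(p,uv):
    R,_=cv2.Rodrigues(np.array(p['rvec'],float)); t=np.array(p['tvec'],float).reshape(3)
    K=np.array(p['mtx'],float)
    d=R.T@np.linalg.solve(K,np.array([uv[0],uv[1],1.0])); c=-R.T@t
    return c,d/np.linalg.norm(d)
def atz(p,uv,z):
    c,d=ray(p,uv); return c+d*(z-c[2])/d[2]
def proj(p,X):
    return cv2.projectPoints(np.array(X,float).reshape(-1,3),np.array(p['rvec'],float),np.array(p['tvec'],float),np.array(p['mtx'],float),None)[0].reshape(-1,2)
E
python3 - <<'E'
from h import *
for n in ('scene','top'):
    p=read_camera(n); save(p,n+'0'); print(n,p['mtx'],ray(p,(320,200)))
    for t in ['stand','tier_white','tier_blue','tier_red','lid','tier_green','tape_roll','marker_red']:
        print(t,[(round(d['conf'],2),[int(v) for v in d['extent']]) for d in nets.trace(t,p)])
s=r.state(); print(s['time_s'],s['tcp_pos'],s['orientation'],s['finger_gap'],s['force'],r.tip_extent)
E
```

```text
pics
scene [[453.93567889   0.         316.08238162]
 [  0.         453.93567889 191.76701777]
 [  0.           0.           1.        ]] (array([-0.18078023,  0.66585218,  0.64614936]), array([ 0.6707185 , -0.49534268, -0.55206189]))
stand [(0.72, [215, 219, 253, 249])]
tier_white [(0.69, [410, 164, 433, 188]), (0.64, [321, 211, 361, 258])]
tier_blue [(0.78, [360, 164, 386, 191])]
tier_red [(0.69, [382, 198, 411, 223])]
lid [(0.94, [271, 246, 297, 267]), (0.88, [169, 255, 197, 278])]
tier_green [(0.86, [211, 261, 242, 298]), (0.24, [361, 165, 385, 188])]
tape_roll [(0.81, [348, 137, 378, 152])]
marker_red [(0.57, [378, 154, 401, 169])]
top [[455.92156776   0.         317.49257224]
 [  0.         455.92156776 196.22826279]
 [  0.           0.           1.        ]] (array([0.53385128, 0.14729385, 1.28069769]), array([ 0.02994939, -0.00850214, -0.99951526]))
stand [(0.93, [230, 181, 264, 212])]
tier_white [(0.75, [422, 210, 449, 234]), (0.75, [294, 241, 329, 274]), (0.63, [226, 178, 264, 212])]
tier_blue [(0.74, [380, 183, 410, 206])]
tier_red [(0.6, [365, 238, 386, 261])]
lid [(0.66, [256, 230, 280, 251]), (0.6, [188, 194, 211, 217])]
tier_green []
tape_roll [(0.61, [422, 113, 459, 152])]
marker_red [(0.67, [413, 171, 457, 181])]
0.9 [ 0.22716147 -0.50087179  0.23927786] [[ 9.10728756e-01  4.13005004e-01 -7.84389344e-06]
 [ 4.13005004e-01 -9.10728754e-01  5.50154552e-05]
 [ 1.55779990e-05 -5.33437243e-05 -9.99999998e-01]] 0.08521208531714565 [-0.74320967 -0.57768001  0.48985278] 0.008
```

```bash
python3 - <<'E'
import cv2
a=cv2.imread('pics/scene0.png');b=cv2.imread('pics/top0.png')
cv2.imwrite('pics/c_scene.png',cv2.resize(a[125:305,150:450],None,fx=2.66,fy=2.66,interpolation=cv2.INTER_CUBIC))
cv2.imwrite('pics/c_top.png',cv2.resize(b[100:290,170:470],None,fx=2.66,fy=2.66,interpolation=cv2.INTER_CUBIC))
E
```

```text
(no output)
```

View pics/scene0.png

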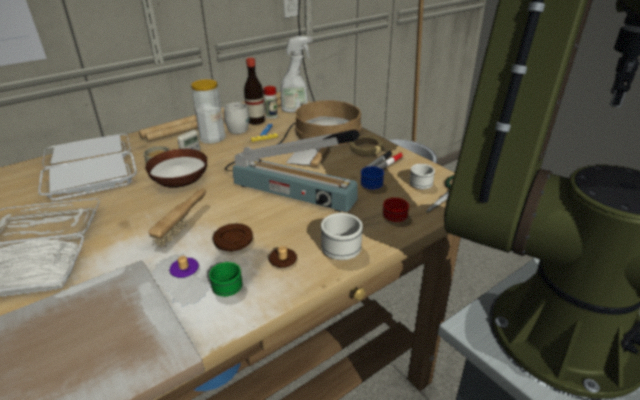

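View pics/c_scene.png

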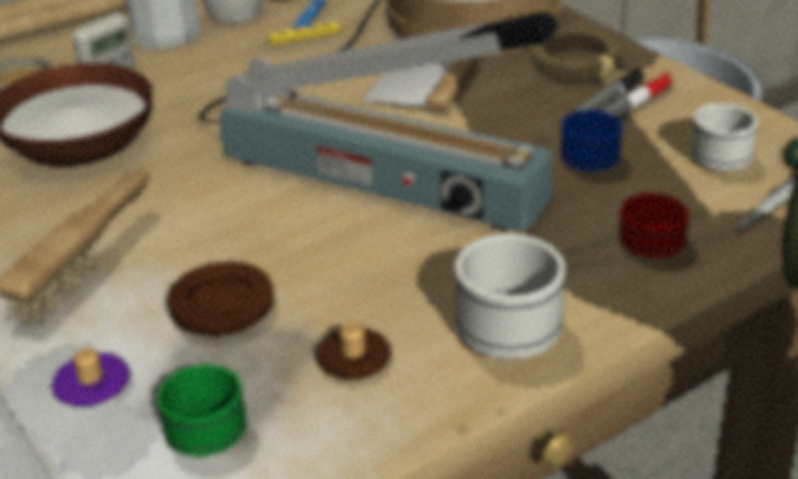

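View pics/c_top.png

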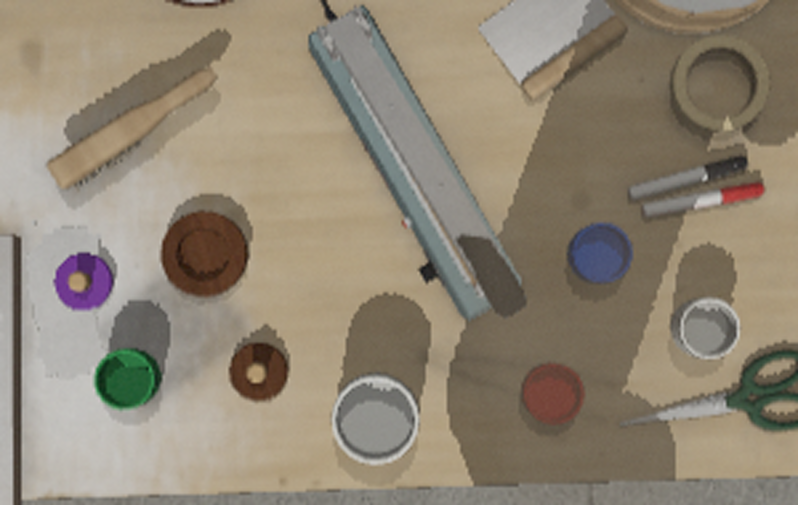

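The top view shows these candidates:
- **White containers:** the small one is at (436,223), next to the scissors. The big one is at (311,257), about 87 mm across, so it's the look-alike.
- **Lids:** the dark-wood one is at (267,240). The purple one at (201,205) is a look-alike.
- **Other pieces:** blue is at (395,195) and red at (378,248). Green, at (218,242), stays put. The stand is at (247,196).

I'm choosing the small white container and the dark-wood lid. Next I'll fit poses from both views.

```bash
cat >> h.py <<'E'
from scipy.optimize import least_squares
# profile rings (radius, z above origin)
PROF={'tier_white':[(.025,0),(.031,.005),(.031,.048)],'tier_blue':[(.025,0),(.031,.005),(.031,.042)],
'tier_red':[(.025,0),(.031,.005),(.031,.036)],'lid':[(.025,0),(.031,.005),(.031,.011),(.010,.011),(.010,.033)],
'stand':[(.045,0),(.045,.018)]}
A=np.linspace(0,2*np.pi,72,endpoint=False)
def model(p,t,X):
    P=np.vstack([np.c_[X[0]+R*np.cos(A),X[1]+R*np.sin(A),np.full(72,X[2]+z)] for R,z in PROF[t]])
    q=proj(p,P); return np.r_[q.min(0),q.max(0)]
def pick(p,t,near):
    L=nets.trace(t,p); best=None
    for d in L:
        e=np.array(d['extent'],float); c=(e[:2]+e[2:])/2
        if np.linalg.norm(c-near)<15 and best is None: best=d
    return best
def ext(d):
    ys,xs=np.where(d['mask']); return np.array([xs.min(),ys.min(),xs.max(),ys.max()],float)
def fit(t,obs,z=None):
    def f(v):
        X=v if z is None else np.r_[v,z]
        return np.concatenate([model(p,t,X)-e for p,e in obs])
    x0=atz(obs[-1][0],(obs[-1][1][:2]+obs[-1][1][2:])/2,0.02)
    s=least_squares(f,x0 if z is None else x0[:2],loss='soft_l1')
    return s.x,s.fun
E
python3 - <<'E'
from h import *
sc=read_camera('scene');tp=read_camera('top')
N={'stand':((233,236),(247,196)),'tier_white':((422,177),(436,223)),'tier_blue':((372,178),(395,195)),'tier_red':((396,210),(378,248)),'lid':((284,256),(267,240))}
for t,(a,b) in N.items():
    A1=pick(sc,t,a);B=pick(tp,t,b)
    es,et=A1 and ext(A1),B and ext(B)
    print(t,es,A1['extent'] if A1 else None,et,B['extent'] if B else None)
    if A1 and B:
        x,f=fit(t,[(sc,es+[-0,-0,1,1]),(tp,et+[0,0,1,1])]);print('  free',x.round(4),f.round(1))
        x,f=fit(t,[(sc,es+[-0,-0,1,1]),(tp,et+[0,0,1,1])],0.0);print('  z0',x.round(4),f.round(1))
        x,f=fit(t,[(tp,et+[0,0,1,1])],0.0);print('  top',x.round(4),f.round(1))
E
```

```text
stand [214. 222. 253. 250.] [215.1, 221.9, 254.9, 252.2] [230. 180. 263. 211.] [229.8, 182.1, 264.9, 212.2]
  free [0.589  0.3394 0.0039] [-0.3 -0.9  0.8  1.   0.1 -0.5 -0.5  0.1]
  z0 [0.5902 0.3392] [-0.2  0.1  0.7  2.   0.5 -0.8 -0.3 -0.3]
  top [0.5887 0.3395] [ 0.4 -0.2 -0.4  0.2]
tier_white [410. 164. 434. 188.] [410.0, 166.6, 438.1, 188.6] [422. 211. 447. 234.] [423.7, 211.1, 449.9, 233.6]
  free [ 0.4993 -0.1777 -0.002 ] [-0.3 -0.5  0.1  0.5 -0.2  0.6  0.4 -0.4]
  z0 [ 0.4989 -0.1768] [-0.4 -1.   0.1  0.1 -0.3  0.8  0.3 -0.2]
  top [ 0.4996 -0.1768] [-0.3  0.5  0.3 -0.5]
tier_blue [361. 166. 384. 188.] [357.7, 167.3, 385.2, 190.7] [384. 184. 407. 205.] [381.3, 185.6, 406.0, 203.4]
  free [ 0.5791 -0.0732 -0.0014] [ 0.1 -0.5  0.   0.5 -0.4 -0.6  0.3  0.4]
  z0 [ 0.5787 -0.0727] [ 0.1 -0.8  0.   0.2 -0.5 -0.4  0.3  0.6]
  top [ 0.5789 -0.073 ] [-0.4 -0.5  0.4  0.5]
tier_red [382. 197. 409. 222.] [382.6, 201.2, 412.5, 224.4] [366. 237. 389. 259.] [364.2, 238.1, 390.3, 260.8]
  free [ 0.4347 -0.0179 -0.0019] [ 1.1  0.2  0.2 -0.3 -0.4 -0.6 -0.5 -0.2]
  z0 [ 0.4343 -0.0171] [ 1.1 -0.2  0.2 -0.8 -0.6 -0.4 -0.6  0.1]
  top [ 0.4339 -0.0189] [-0.  -0.2  0.   0.2]
lid [270. 246. 297. 267.] [273.0, 247.4, 297.2, 267.1] [256. 228. 277. 251.] [256.4, 230.2, 279.5, 252.4]
  free [ 0.4648  0.2869 -0.0015] [-0.7 -0.5  0.5  0.5 -0.2  0.8  0.3 -0.8]
  z0 [0.4642 0.2872] [-0.6 -0.8  0.5  0.2 -0.3  1.1  0.2 -0.5]
  top [0.465 0.287] [-0.3  0.8  0.3 -0.8]
```

```bash
cat >> h.py <<'E'
def rendc(p,t,X,S=8):
    im=np.zeros((400,640),np.uint8); rs=PROF[t]
    big=np.zeros((1200,1200),np.uint8)
    q=[proj(p,np.c_[X[0]+R*np.cos(A),X[1]+R*np.sin(A),np.full(72,X[2]+z)]) for R,z in rs]
    o=np.floor(np.vstack(q).min(0))-3
    for a,b in zip(q[:-1],q[1:]):
        h=cv2.convexHull(((np.vstack([a,b])-o+0.5)*S).astype(np.float32))
        cv2.fillConvexPoly(big,np.round(h).astype(np.int32),1)
    m=cv2.moments(big,True); return np.array([m['m10'],m['m01']])/m['m00']/S+o-0.5+0.5/S
def cfit(t,obs,z=None):
    def f(v):
        X=v if z is None else np.r_[v,z]
        return np.concatenate([rendc(p,t,X)-c for p,c in obs])
    x0=np.array(atz(obs[-1][0],obs[-1][1],0.02))
    s=least_squares(f,x0 if z is None else x0[:2],diff_step=1e-2,x_scale=.01)
    return s.x,s.fun
def cen(d):
    ys,xs=np.where(d['mask']); return np.array([xs.mean(),ys.mean()])
E
python3 - <<'E'
from h import *
N={'stand':((233,236),(247,196)),'tier_white':((422,177),(436,223)),'tier_blue':((372,178),(395,195)),'tier_red':((396,210),(378,248)),'lid':((284,256),(267,240))}
C={t:([],[]) for t in N}; E={t:([],[]) for t in N}; 
for k in range(4):
  P=[]
  for i,n in enumerate(('scene','top')):
    p=read_camera(n);P.append(p)
    for t in N:
        d=pick(p,t,N[t][i])
        if d: C[t][i].append(cen(d)); E[t][i].append(ext(d)+[0,0,1,1])
for t in N:
    m=[np.median(c,0) for c in C[t]]; e=[np.mean(c,0) for c in E[t]]
    print(t,[len(c) for c in C[t]],[np.std(c,0).round(2) for c in C[t]])
    for z in (None,0.0):
        x,f=cfit(t,list(zip(P,m)),z);print('  cen',x.round(4),f.round(2))
    print('  top',cfit(t,[(P[1],m[1])],0.0)[0].round(4), 'ext',fit(t,list(zip(P,e)))[0].round(4))
# handle
from scipy.optimize import lsq_linear
def tri(a,b):
    c1,d1=ray(P[0],a);c2,d2=ray(P[1],b)
    s=np.linalg.lstsq(np.c_[d1,-d2],c2-c1,rcond=None)[0];return c1+s[0]*d1,c2+s[1]*d2
print('handle end',tri((357,132.5),(363.6,216.5)))
print(r.state()['time_s'])
E
```

```text
stand [4, 4] [array([0.1 , 0.16]), array([0.2 , 0.06])]
  cen [0.5917 0.3415 0.003 ] [ 0.12  0.03 -0.13 -0.09]
  cen [0.593  0.3411] [ 0.15  0.73  0.17 -0.53]
  top [0.5915 0.3417] ext [0.5893 0.3409 0.0025]
tier_white [4, 4] [array([0.12, 0.1 ]), array([0.33, 0.08])]
  cen [ 0.4991 -0.1754  0.0011] [-0.08 -0.05  0.03  0.05]
  cen [ 0.4993 -0.176 ] [-0.05  0.21  0.13 -0.05]
  top [ 0.4992 -0.1756] ext [ 0.4984 -0.177  -0.0009]
tier_blue [4, 4] [array([0.24, 0.31]), array([0.19, 0.29])]
  cen [ 0.5793 -0.0699  0.0018] [ 0.06  0.   -0.06 -0.05]
  cen [ 0.5799 -0.0706] [ 0.08  0.39  0.06 -0.21]
  top [ 0.5793 -0.0704] ext [ 5.771e-01 -7.140e-02 -1.000e-04]
tier_red [4, 4] [array([0.14, 0.11]), array([0.13, 0.08])]
  cen [ 0.436  -0.0158  0.0013] [ 0.11  0.03 -0.12 -0.09]
  cen [ 0.4363 -0.0162] [ 0.11  0.34 -0.   -0.26]
  top [ 0.4356 -0.0162] ext [ 0.4346 -0.0178  0.    ]
lid [4, 4] [array([0.05, 0.09]), array([0.12, 0.15])]
  cen [ 4.668e-01  2.884e-01 -1.000e-04] [ 0.07  0.07 -0.04 -0.09]
  cen [0.4668 0.2885] [ 0.07  0.05 -0.05 -0.09]
  top [0.4666 0.2884] ext [ 0.4652  0.2871 -0.0017]
handle end (array([0.52517631, 0.03771169, 0.20541914]), array([0.52424236, 0.03657399, 0.20554465]))
3.9
```

The fits sit at z≈0, as they should. The sealer handle's end is at about (0.525, 0.037, 0.205), so I'll carry at TCP z≥0.32. First I'm moving above the white container.

Emit:
{"method": "arm_command", "body": {
  "steps": [
    {"dx": 3.4, "dy": 4, "jaw": 1},
    {"dx": 13.6, "dy": 16.2},
    {"dx": 27.2, "dy": 32.5},
    {"dx": 27.2, "dy": 32.5},
    {"dx": 27.2, "dy": 32.5},
    {"dx": 27.2, "dy": 32.5},
    {"dx": 27.2, "dy": 32.5},
    {"dx": 27.2, "dy": 32.5}
  ],
  "force": 30
}}

```text
validation failed for argument at $.st...
```

Emit:
{"method": "arm_command", "body": {
  "steps": [
    {"jaw": 1},
    {"jaw": 1},
    {"jaw": 1}
  ]
}}

```text
validation failed for argument at $.st...
```

Emit:
{"method": "arm_command", "body": {
  "steps": [
    {"dx": 13.6, "dy": 16.2, "dz": 0, "yaw": 0, "jaw": 1},
    {"dx": 27.2, "dy": 32.5, "dz": 0, "yaw": 0, "jaw": 1},
    {"dx": 27.2, "dy": 32.5, "dz": 0, "yaw": 0, "jaw": 1},
    {"dx": 27.2, "dy": 32.5, "dz": 0, "yaw": 0, "jaw": 1},
    {"dx": 27.2, "dy": 32.5, "dz": 0, "yaw": 0, "jaw": 1},
    {"dx": 27.2, "dy": 32.5, "dz": 0, "yaw": 0, "jaw": 1},
    {"dx": 27.2, "dy": 32.5, "dz": 0, "yaw": 0, "jaw": 1},
    {"dx": 27.2, "dy": 32.5, "dz": 0, "yaw": 0, "jaw": 1}
  ],
  "force": 30
}}

```text
time_s: 4.7
tcp_pos: [0.4849, -0.1923, 0.2395]
orientation: [[0.911, 0.413, 0.0], [0.413, -0.911, -0.0], [0.0, 0.0, -1.0]]
force: [0.2, -0.3, 0.1]
finger_gap: 0.085
```

Emit:
{"method": "arm_command", "body": {
  "steps": [
    {"dx": 0, "dy": 0, "dz": 0, "yaw": 0, "jaw": 1}
  ]
}}

```text
time_s: 4.8
tcp_pos: [0.4864, -0.19, 0.2392]
orientation: [[0.909, 0.418, 0.0], [0.418, -0.909, 0.001], [0.001, -0.0, -1.0]]
force: [-0.4, -0.2, 1.2]
finger_gap: 0.0855
```

Emit:
{"method": "arm_command", "body": {
  "steps": [
    {"dx": 1.3, "dy": 1.4, "dz": 0, "yaw": 0, "jaw": 1},
    {"dx": 1.3, "dy": 1.4, "dz": -5, "yaw": 0, "jaw": 1},
    {"dx": 1.3, "dy": 1.4, "dz": -10, "yaw": 0, "jaw": 1},
    {"dx": 1.3, "dy": 1.4, "dz": -15, "yaw": 0, "jaw": 1},
    {"dx": 1.3, "dy": 1.4, "dz": -15, "yaw": 0, "jaw": 1},
    {"dx": 1.3, "dy": 1.4, "dz": -15, "yaw": 0, "jaw": 1}
  ]
}}

```text
time_s: 5.4
tcp_pos: [0.4972, -0.1806, 0.0905]
orientation: [[0.911, 0.413, -0.0], [0.413, -0.911, 0.0], [-0.0, -0.0, -1.0]]
force: [0.7, 0.3, 0.2]
finger_gap: 0.0856
```

```bash
python3 - <<'E'
from h import *
s=r.state();print(s['tcp_pos'],s['orientation'][:,1])
p=read_camera('scene');q=read_camera('top')
a=p['pixels'][120:220,360:480];b=q['pixels'][170:270,380:500]
cv2.imwrite('pics/g1.png',np.hstack([cv2.resize(a,(400,333)),cv2.resize(b,(400,333))]))
for P in(p,q):print(proj(P,s['tcp_pos']),proj(P,[.4991,-.176,.048]))
E
```

```text
[ 0.49716244 -0.18055753  0.09046723] [ 4.12779570e-01 -9.10830948e-01 -1.03576278e-04]
[[426.38860784 154.28718151]] [[422.80900747 168.75310844]]
[[442.58182174 224.23149063]] [[436.52454251 223.20146826]]
```

View pics/g1.png

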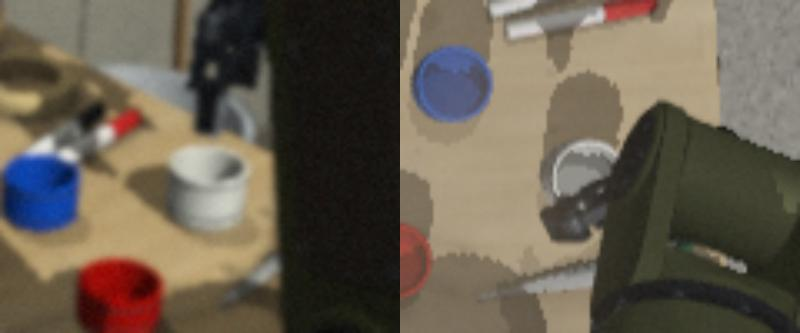

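The small white container at scene (422,168) stands between the jaws, which are still above it. I'll let the arm settle and check the residual.

Emit:
{"method": "arm_command", "body": {
  "steps": [
    {"dx": 0, "dy": 0, "dz": 0, "yaw": 0, "jaw": 1},
    {"dx": 0, "dy": 0, "dz": 0, "yaw": 0, "jaw": 1}
  ]
}}

```text
time_s: 5.7
tcp_pos: [0.4975, -0.1805, 0.091]
orientation: [[0.911, 0.413, 0.003], [0.413, -0.911, -0.001], [0.002, 0.002, -1.0]]
force: [-0.9, -0.6, 0.2]
finger_gap: 0.0852
```

```bash
python3 - <<'E'
from h import *
s=r.state();print(s['tcp_pos'],s['orientation'][:,1],s['force'],s['qpos'])
x=np.array(s['tcp_pos']);y=s['orientation'][:,1]
p=read_camera('scene');q=read_camera('top')
for P in(p,q):
  for sg in(-1,1):print(proj(P,x+sg*.0425*y+[0,0,-.008]),proj(P,x+sg*.0425*y+[0,0,.005]))
save(p,'s1');save(q,'t1')
a=p['pixels'][120:200,380:480];b=q['pixels'][180:260,400:500]
cv2.imwrite('pics/g1.png',np.hstack([cv2.resize(a,(400,320)),cv2.resize(b,(400,320))]))
E
```

```text
[ 0.49752959 -0.18048321  0.09099432] [ 0.41295044 -0.91075115  0.0020667 ] [-0.92110134 -0.62146876  0.16967518] [-4.17205857e-01  4.26623348e-01  1.72455024e+00  2.73683878e-06
  9.87648785e-01  7.27894835e-01]
[[420.74144063 163.81777533]] [[421.29961059 159.30525158]]
[[430.85805326 150.11496243]] [[431.44591168 145.75549432]]
[[427.27526931 231.1509027 ]] [[428.49172447 231.34178287]]
[[456.23004117 216.9114606 ]] [[457.76266013 216.94590925]]
```

View pics/g1.png

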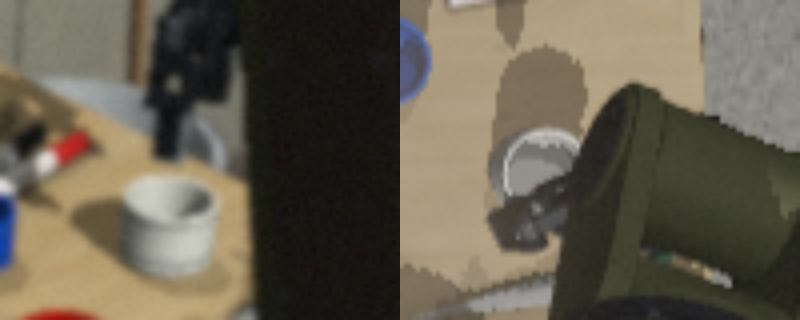

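Emit:
{"method": "arm_command", "body": {
  "steps": [
    {"dx": 0.2, "dy": 0.45, "dz": 0, "yaw": 0, "jaw": 1},
    {"dx": 0.2, "dy": 0.45, "dz": 0, "yaw": 0, "jaw": 1},
    {"dx": 0.2, "dy": 0.45, "dz": -2, "yaw": 0, "jaw": 1},
    {"dx": 0.2, "dy": 0.45, "dz": -4, "yaw": 0, "jaw": 1},
    {"dx": 0.2, "dy": 0.45, "dz": -4, "yaw": 0, "jaw": 1}
  ]
}}

```text
time_s: 6.3
tcp_pos: [0.4978, -0.175, 0.0472]
orientation: [[0.911, 0.413, -0.004], [0.413, -0.911, 0.002], [-0.003, -0.003, -1.0]]
force: [0.3, 0.3, 0.4]
finger_gap: 0.0851
```

```bash
python3 - <<'E'
from h import *
s=r.state();print(s['tcp_pos'],s['orientation'][:,1],s['force'])
p=read_camera('scene');q=read_camera('top')
a=p['pixels'][120:200,380:480];b=q['pixels'][180:260,400:500]
cv2.imwrite('pics/g2.png',np.hstack([cv2.resize(a,(400,320)),cv2.resize(b,(400,320))]))
E
```

```text
[ 0.49776103 -0.17502511  0.04721211] [ 0.4132237  -0.91062462 -0.00299606] [0.33235444 0.33413333 0.44517714]
```

View pics/g2.png

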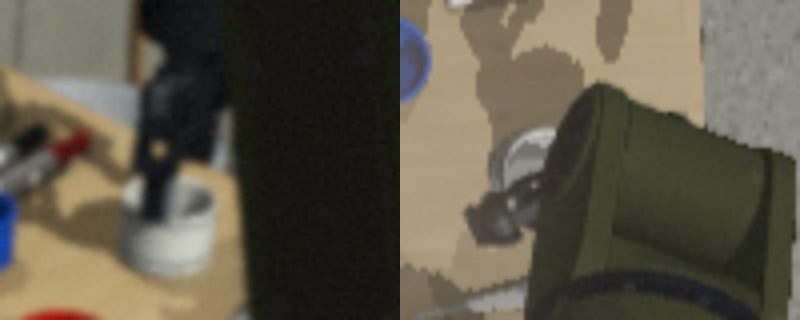

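```bash
python3 - <<'E'
from h import *
s=r.state();x=np.array(s['tcp_pos']);y=s['orientation'][:,1];X=s['orientation'][:,0]
p=read_camera('scene');q=read_camera('top');save(q,'t2');save(p,'s2')
for P,o in((p,(380,120)),(q,(400,180))):
  im=cv2.resize(P['pixels'][o[1]:o[1]+80,o[0]:o[0]+100],(800,640))if 0 else cv2.resize(P['pixels'][o[1]:o[1]+60,o[0]:o[0]+60],(480,480))
  for d in(.0425,.057):
   for w in(-.011,.011):
    for z in (.005,.04):
     u=proj(P,x-d*y+w*X+[0,0,z])[0]; c=tuple(int(v) for v in ((u-o+.5)*8))
     cv2.circle(im,c,4,(0,0,255) if d<.05 else (0,255,255),-1)
  t=proj(P,np.c_[.4992+.031*np.cos(A),-.1758+.031*np.sin(A),np.full(72,.048)])
  for u in t: cv2.circle(im,tuple(int(v) for v in((u-o+.5)*8)),1,(255,0,255),-1)
  cv2.imwrite('pics/o%d.png'%o[0],im)
cv2.imwrite('pics/o.png',np.hstack([cv2.imread('pics/o380.png'),cv2.imread('pics/o400.png')])[:, :800] if 0 else cv2.resize(np.hstack([cv2.imread('pics/o380.png'),cv2.imread('pics/o400.png')]),(800,400)))
E
```

```text
(no output)
```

View pics/o.png

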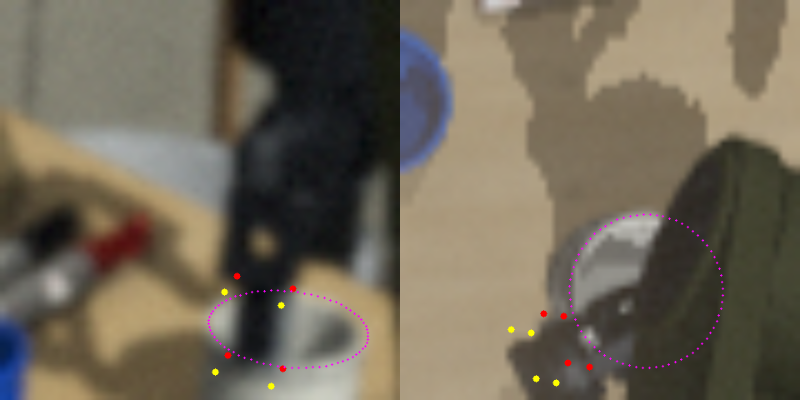

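The projected finger and rim line up with the picture to within a pixel or so. I'll correct the small offset, go down and close.

Emit:
{"method": "arm_command", "body": {
  "steps": [
    {"dx": 0.15, "dy": -0.05, "dz": -1, "yaw": 0, "jaw": 1},
    {"dx": 0.15, "dy": -0.05, "dz": -2.0, "yaw": 0, "jaw": 1},
    {"dx": 0.15, "dy": -0.05, "dz": -2.0, "yaw": 0, "jaw": 1},
    {"dx": 0.15, "dy": -0.05, "dz": -2.0, "yaw": 0, "jaw": 1}
  ]
}}

```text
time_s: 6.9
tcp_pos: [0.5002, -0.1761, 0.0289]
orientation: [[0.911, 0.413, -0.001], [0.413, -0.911, 0.0], [-0.001, -0.001, -1.0]]
force: [-0.0, -0.6, 0.3]
finger_gap: 0.0853
```

Emit:
{"method": "arm_command", "body": {
  "steps": [
    {"dx": 0, "dy": 0, "dz": 0, "yaw": 0, "jaw": 0.6},
    {"dx": 0, "dy": 0, "dz": 0, "yaw": 0, "jaw": 0.6},
    {"dx": 0, "dy": 0, "dz": 0, "yaw": 0, "jaw": 0.6},
    {"dx": 0, "dy": 0, "dz": 0, "yaw": 0, "jaw": 0.6},
    {"dx": 0, "dy": 0, "dz": 0, "yaw": 0, "jaw": 0.6},
    {"dx": 0, "dy": 0, "dz": 0, "yaw": 0, "jaw": 0.6}
  ],
  "force": 30
}}

```text
time_s: 7.5
tcp_pos: [0.5006, -0.1762, 0.0299]
orientation: [[0.911, 0.413, 0.001], [0.413, -0.911, -0.0], [0.0, 0.0, -1.0]]
force: [-3.1, 1.6, 6.2]
finger_gap: 0.0616
```

Emit:
{"method": "arm_command", "body": {
  "steps": [
    {"dx": 0, "dy": 0, "dz": 1, "yaw": 0, "jaw": 0.6},
    {"dx": 0, "dy": 0, "dz": 4, "yaw": 0, "jaw": 0.6},
    {"dx": 0, "dy": 0, "dz": 8, "yaw": 0, "jaw": 0.6},
    {"dx": 0, "dy": 0, "dz": 12, "yaw": 0, "jaw": 0.6},
    {"dx": 0, "dy": 0, "dz": 17, "yaw": 0, "jaw": 0.6},
    {"dx": 0, "dy": 0, "dz": 22, "yaw": 0, "jaw": 0.6},
    {"dx": 0, "dy": 0, "dz": 27, "yaw": 0, "jaw": 0.6},
    {"dx": 0, "dy": 0, "dz": 30, "yaw": 0, "jaw": 0.6}
  ]
}}

```text
time_s: 8.3
tcp_pos: [0.5003, -0.1761, 0.3343]
orientation: [[0.911, 0.413, 0.005], [0.413, -0.911, -0.002], [0.003, 0.004, -1.0]]
force: [0.5, -0.1, -1.7]
finger_gap: 0.0613
```

Emit:
{"method": "arm_command", "body": {
  "steps": [
    {"dx": 0, "dy": 0, "dz": 0, "yaw": 0, "jaw": 0.6}
  ]
}}

```text
time_s: 8.4
tcp_pos: [0.5009, -0.1763, 0.3346]
orientation: [[0.911, 0.413, 0.007], [0.413, -0.911, -0.003], [0.005, 0.006, -1.0]]
force: [0.8, -1.0, -2.7]
finger_gap: 0.0613
```

```bash
python3 - <<'E'
from h import *
p=read_camera('scene');q=read_camera('top');s=r.state();print(s['tcp_pos'],s['force'],s['finger_gap'])
im=np.hstack([cv2.resize(p['pixels'],(400,250)),cv2.resize(q['pixels'],(400,250))]);cv2.imwrite('pics/g3.png',im)
E
```

```text
[ 0.50013418 -0.17599629  0.32947923] [ 0.27703247  0.2927299  -2.31999886] 0.06136558327572185
```

View pics/g3.png

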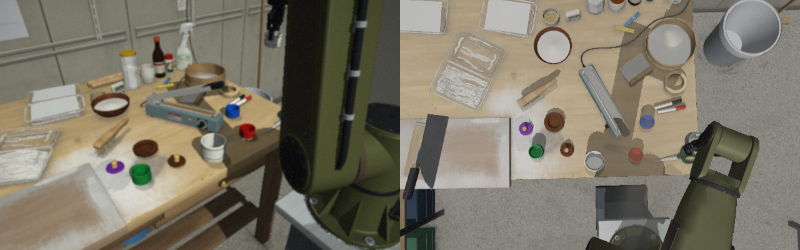

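White is held (gap 61.3 mm). Next I carry it over the stand.

Emit:
{"method": "arm_command", "body": {
  "steps": [
    {"dx": 0.5, "dy": 3, "dz": 0, "yaw": 0, "jaw": 0.6},
    {"dx": 1.3, "dy": 7.5, "dz": 0, "yaw": 0, "jaw": 0.6},
    {"dx": 2.2, "dy": 12.4, "dz": 0, "yaw": 0, "jaw": 0.6},
    {"dx": 3.1, "dy": 17.3, "dz": 0, "yaw": 0, "jaw": 0.6},
    {"dx": 4.0, "dy": 22.2, "dz": 0, "yaw": 0, "jaw": 0.6},
    {"dx": 4.8, "dy": 27, "dz": 0, "yaw": 0, "jaw": 0.6},
    {"dx": 5.7, "dy": 32, "dz": 0, "yaw": 0, "jaw": 0.6},
    {"dx": 6.5, "dy": 36.5, "dz": 0, "yaw": 0, "jaw": 0.6}
  ]
}}

```text
time_s: 9.3
tcp_pos: [0.5649, 0.1911, 0.3275]
orientation: [[0.911, 0.413, -0.003], [0.413, -0.911, -0.001], [-0.003, -0.0, -1.0]]
force: [1.0, -1.0, -0.9]
finger_gap: 0.0612
```

Emit:
{"method": "arm_command", "body": {
  "steps": [
    {"dx": 0.8, "dy": 4.5, "dz": 0, "yaw": 0, "jaw": 0.6},
    {"dx": 1.6, "dy": 9, "dz": 0, "yaw": 0, "jaw": 0.6},
    {"dx": 2.3, "dy": 13, "dz": 0, "yaw": 0, "jaw": 0.6},
    {"dx": 2.6, "dy": 15, "dz": 0, "yaw": 0, "jaw": 0.6},
    {"dx": 2.7, "dy": 15.3, "dz": 0, "yaw": 0, "jaw": 0.6},
    {"dx": 2.7, "dy": 15.3, "dz": 0, "yaw": 0, "jaw": 0.6}
  ]
}}

```text
time_s: 9.9
tcp_pos: [0.5922, 0.3418, 0.3275]
orientation: [[0.91, 0.414, -0.002], [0.414, -0.91, -0.001], [-0.003, 0.0, -1.0]]
force: [-0.2, 0.7, -2.1]
finger_gap: 0.0613
```

Emit:
{"method": "arm_command", "body": {
  "steps": [
    {"dx": 0, "dy": 0, "dz": 0, "yaw": 0, "jaw": 0.6},
    {"dx": 0, "dy": 0, "dz": 0, "yaw": 0, "jaw": 0.6}
  ]
}}

```text
time_s: 10.1
tcp_pos: [0.5925, 0.3407, 0.3294]
orientation: [[0.911, 0.412, 0.0], [0.412, -0.911, -0.0], [-0.0, 0.0, -1.0]]
force: [-0.0, 0.2, -1.6]
finger_gap: 0.0614
```

Emit:
{"method": "arm_command", "body": {
  "steps": [
    {"dx": 0, "dy": 0, "dz": -4, "yaw": 0, "jaw": 0.6},
    {"dx": 0, "dy": 0, "dz": -9, "yaw": 0, "jaw": 0.6},
    {"dx": 0, "dy": 0, "dz": -14, "yaw": 0, "jaw": 0.6},
    {"dx": 0, "dy": 0, "dz": -19, "yaw": 0, "jaw": 0.6},
    {"dx": 0, "dy": 0, "dz": -23, "yaw": 0, "jaw": 0.6},
    {"dx": 0, "dy": 0, "dz": -26, "yaw": 0, "jaw": 0.6},
    {"dx": 0, "dy": 0, "dz": -26, "yaw": 0, "jaw": 0.6},
    {"dx": 0, "dy": 0, "dz": -26, "yaw": 0, "jaw": 0.6}
  ]
}}

```text
time_s: 10.9
tcp_pos: [0.5929, 0.3416, 0.0706]
orientation: [[0.911, 0.412, 0.001], [0.412, -0.911, 0.0], [0.001, -0.0, -1.0]]
force: [0.6, -0.1, -0.1]
finger_gap: 0.061
```

```bash
cat > look.py <<'E'
from h import *
import sys
# usage: look.py name cx_s cy_s cx_t cy_t half
n=sys.argv[1];v=list(map(int,sys.argv[2:7]));h=v[4]
p=read_camera('scene');q=read_camera('top');s=r.state()
ims=[]
for P,c in((p,v[:2]),(q,v[2:4])):
    ims.append(cv2.resize(P['pixels'][c[1]-h:c[1]+h,c[0]-h:c[0]+h],(400,400),interpolation=cv2.INTER_CUBIC))
cv2.imwrite('pics/%s.png'%n,np.hstack(ims)); print(np.round(s['tcp_pos'],4),np.round(s['force'],1),round(s['finger_gap'],4),s['time_s'])
E
cat > held.py <<'E'
from h import *
import sys
t=sys.argv[1]; X=np.array(list(map(float,sys.argv[2:5])))
obs=[];ob1=[]
for n in ('scene','top'):
    cs=[]
    for k in range(3):
        p=read_camera(n); d=pick(p,t,rendc(p,t,X)); 
        if d: cs.append((cen(d),d['mask'].sum(),ext(d)))
    print(n,len(cs),[np.round(c[0],1) for c in cs],[c[1] for c in cs],'pred',rendc(p,t,X).round(1),model(p,t,X).round(1),[c[2] for c in cs])
    if cs: obs.append((p,np.median([c[0] for c in cs],0)))
if len(obs)==2: print('free',cfit(t,obs)[0].round(4))
for o in obs: print('z fixed',cfit(t,[o],X[2])[0].round(4))
E
python3 look.py g4 233 225 250 196 40; python3 held.py tier_white .5916 .3403 .039
```

```text
[0.5935 0.3421 0.0721] [-0.9 -0.1 -1.1] 0.0611 11.0
scene 3 [array([232.9, 216. ]), array([232.6, 215.8]), array([233.5, 216.4])] [np.int64(549), np.int64(622), np.int64(621)] pred [230.8 217. ] [215.3 200.8 246.  233.2] [array([220., 201., 243., 231.]), array([218., 200., 244., 231.]), array([219., 201., 245., 231.])]
top 0 [] [] pred [243.3 194.2] [230.4 182.  256.2 205.9] []
z fixed [0.5922 0.3349]
```

View pics/g4.png

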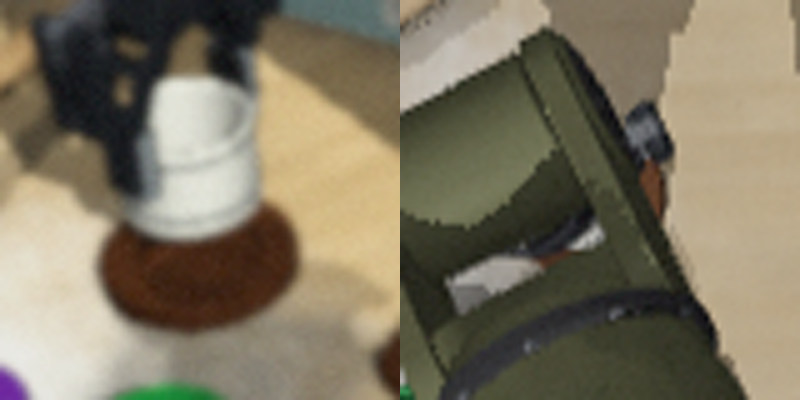

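Emit:
{"method": "arm_command", "body": {
  "steps": [
    {"dx": -0.05, "dy": 0, "dz": -0.5, "yaw": 0, "jaw": 0.6},
    {"dx": -0.05, "dy": 0, "dz": -1, "yaw": 0, "jaw": 0.6},
    {"dx": -0.05, "dy": 0, "dz": -1.3, "yaw": 0, "jaw": 0.6},
    {"dx": -0.05, "dy": 0, "dz": -1.6, "yaw": 0, "jaw": 0.6},
    {"dx": -0.05, "dy": 0, "dz": -1.8, "yaw": 0, "jaw": 0.6},
    {"dx": -0.05, "dy": 0, "dz": -1.8, "yaw": 0, "jaw": 0.6}
  ]
}}

```text
time_s: 12.2
tcp_pos: [0.5918, 0.3418, 0.0509]
orientation: [[0.911, 0.413, -0.0], [0.413, -0.911, -0.0], [-0.0, 0.0, -1.0]]
force: [-0.3, 0.8, -1.4]
finger_gap: 0.0615
```

Emit:
{"method": "arm_command", "body": {
  "steps": [
    {"dx": 0, "dy": 0, "dz": 0, "yaw": 0, "jaw": 0.6}
  ]
}}

```text
time_s: 12.3
tcp_pos: [0.5919, 0.3419, 0.0514]
orientation: [[0.911, 0.413, 0.0], [0.413, -0.911, 0.0], [0.0, -0.0, -1.0]]
force: [0.6, -0.7, -1.5]
finger_gap: 0.0615
```

```bash
python3 look.py g5 233 225 250 196 40
```

```text
[0.592  0.3419 0.0515] [ 0.4  0.  -1. ] 0.061 12.4
```

View pics/g5.png

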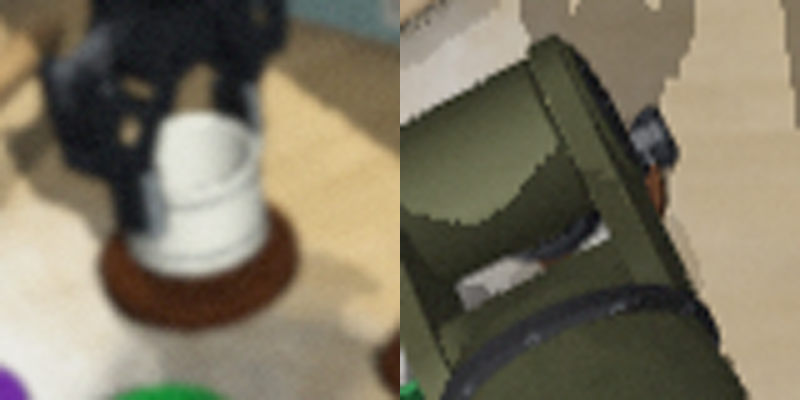

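Emit:
{"method": "arm_command", "body": {
  "steps": [
    {"dx": 0, "dy": 0, "dz": -0.2, "yaw": 0, "jaw": 0.6},
    {"dx": 0, "dy": 0, "dz": -0.4, "yaw": 0, "jaw": 0.6},
    {"dx": 0, "dy": 0, "dz": -0.6, "yaw": 0, "jaw": 0.6},
    {"dx": 0, "dy": 0, "dz": -0.6, "yaw": 0, "jaw": 0.6}
  ]
}}

```text
time_s: 12.8
tcp_pos: [0.5917, 0.3418, 0.0448]
orientation: [[0.911, 0.413, -0.001], [0.413, -0.911, -0.0], [-0.001, 0.0, -1.0]]
force: [-0.6, -0.1, -2.5]
finger_gap: 0.061
```

Emit:
{"method": "arm_command", "body": {
  "steps": [
    {"dx": 0, "dy": 0, "dz": -0.1, "yaw": 0, "jaw": 0.6},
    {"dx": 0, "dy": 0, "dz": -0.2, "yaw": 0, "jaw": 0.6},
    {"dx": 0, "dy": 0, "dz": -0.2, "yaw": 0, "jaw": 0.6}
  ]
}}

```text
time_s: 13.1
tcp_pos: [0.5919, 0.3418, 0.0432]
orientation: [[0.911, 0.413, -0.0], [0.413, -0.911, -0.0], [-0.0, 0.0, -1.0]]
force: [0.4, 0.4, -1.8]
finger_gap: 0.061
```

Emit:
{"method": "arm_command", "body": {
  "steps": [
    {"dx": 0, "dy": 0, "dz": -0.1, "yaw": 0, "jaw": 0.6},
    {"dx": 0, "dy": 0, "dz": -0.15, "yaw": 0, "jaw": 0.6},
    {"dx": 0, "dy": 0, "dz": -0.15, "yaw": 0, "jaw": 0.6}
  ]
}}

```text
time_s: 13.4
tcp_pos: [0.592, 0.3419, 0.043]
orientation: [[0.911, 0.413, 0.0], [0.413, -0.911, 0.0], [0.0, 0.0, -1.0]]
force: [-6.0, -2.3, 8.7]
finger_gap: 0.061
```

The foot is in the recess: contact is at TCP z=0.043, as predicted. Releasing.

Emit:
{"method": "arm_command", "body": {
  "steps": [
    {"dx": 0, "dy": 0, "dz": 0, "yaw": 0, "jaw": 0.8},
    {"dx": 0, "dy": 0, "dz": 0, "yaw": 0, "jaw": 1},
    {"dx": 0, "dy": 0, "dz": 0, "yaw": 0, "jaw": 1},
    {"dx": 0, "dy": 0, "dz": 0, "yaw": 0, "jaw": 1},
    {"dx": 0, "dy": 0, "dz": 2, "yaw": 0, "jaw": 1},
    {"dx": 0, "dy": 0, "dz": 6, "yaw": 0, "jaw": 1},
    {"dx": 0, "dy": 0, "dz": 11, "yaw": 0, "jaw": 1},
    {"dx": 0, "dy": 0, "dz": 16, "yaw": 0, "jaw": 1}
  ]
}}

```text
time_s: 14.2
tcp_pos: [0.5916, 0.3417, 0.2033]
orientation: [[0.911, 0.413, -0.001], [0.413, -0.911, -0.0], [-0.001, 0.0, -1.0]]
force: [-0.1, -0.3, 0.2]
finger_gap: 0.0853
```

Emit:
{"method": "arm_command", "body": {
  "steps": [
    {"dx": 0, "dy": 0, "dz": 5, "yaw": 0, "jaw": 1},
    {"dx": 0, "dy": 0, "dz": 10, "yaw": 0, "jaw": 1},
    {"dx": 0, "dy": -4, "dz": 12.5, "yaw": 0, "jaw": 1},
    {"dx": 0, "dy": -9, "dz": 12.5, "yaw": 0, "jaw": 1},
    {"dx": 0, "dy": -14, "dz": 12.5, "yaw": 0, "jaw": 1},
    {"dx": 0, "dy": -19, "dz": 12.5, "yaw": 0, "jaw": 1},
    {"dx": 0, "dy": -24, "dz": 12.5, "yaw": 0, "jaw": 1},
    {"dx": 0, "dy": -29, "dz": 12.5, "yaw": 0, "jaw": 1}
  ]
}}

```text
time_s: 15.0
tcp_pos: [0.5915, 0.0499, 0.327]
orientation: [[0.911, 0.413, 0.0], [0.413, -0.911, -0.0], [0.0, 0.0, -1.0]]
force: [1.6, 0.3, 0.7]
finger_gap: 0.0853
```

```bash
python3 look.py g6 233 225 247 196 40; python3 held.py tier_white .5917 .3415 .013
```

```text
[0.5919 0.0466 0.327 ] [ 0.2  1.5 -0.5] 0.0853 15.1
scene 3 [array([231.6, 226.1]), array([231.7, 225.9]), array([231.9, 225.9])] [np.int64(720), np.int64(763), np.int64(750)] pred [231.7 226.6] [216.3 210.5 246.6 242.7] [array([217., 211., 245., 241.]), array([217., 211., 246., 241.]), array([218., 211., 246., 241.])]
top 2 [array([244.9, 195.3]), array([244.4, 194.7])] [np.int64(405), np.int64(446)] pred [244.4 194.6] [231.8 182.7 257.  206.1] [array([233., 186., 257., 205.]), array([232., 183., 256., 206.])]
free [0.5909 0.3412 0.0151]
z fixed [0.5941 0.3404]
z fixed [0.5905 0.3409]
```

View pics/g6.png

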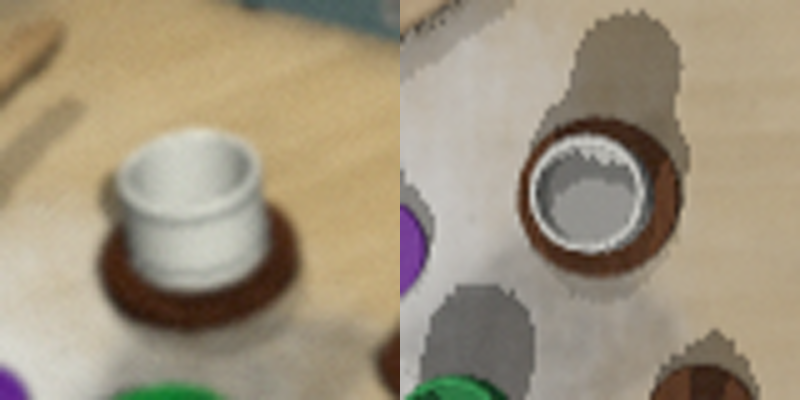

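White is seated and upright, with its centre at about (0.591, 0.341) in both views. Now the blue one.

Emit:
{"method": "arm_command", "body": {
  "steps": [
    {"dx": -0.6, "dy": -5, "dz": 0, "yaw": 0, "jaw": 1},
    {"dx": -1.1, "dy": -9, "dz": 0, "yaw": 0, "jaw": 1},
    {"dx": -1.25, "dy": -11.6, "dz": 0, "yaw": 0, "jaw": 1},
    {"dx": -1.25, "dy": -11.6, "dz": 0, "yaw": 0, "jaw": 1},
    {"dx": -1.25, "dy": -11.6, "dz": 0, "yaw": 0, "jaw": 1}
  ]
}}

```text
time_s: 16.2
tcp_pos: [0.5794, -0.0642, 0.3268]
orientation: [[0.911, 0.412, -0.0], [0.412, -0.911, 0.0], [0.0, -0.0, -1.0]]
force: [-0.2, 0.3, 0.3]
finger_gap: 0.0852
```

Emit:
{"method": "arm_command", "body": {
  "steps": [
    {"dx": 0, "dy": 0, "dz": 0, "yaw": 0, "jaw": 1}
  ]
}}

```text
time_s: 16.3
tcp_pos: [0.5795, -0.0632, 0.3268]
orientation: [[0.91, 0.414, 0.0], [0.414, -0.91, 0.0], [0.0, -0.0, -1.0]]
force: [0.5, -0.1, 0.5]
finger_gap: 0.0856
```

Emit:
{"method": "arm_command", "body": {
  "steps": [
    {"dx": 0, "dy": -0.65, "dz": -3, "yaw": 0, "jaw": 1},
    {"dx": 0, "dy": -0.65, "dz": -8, "yaw": 0, "jaw": 1},
    {"dx": 0, "dy": -0.65, "dz": -13, "yaw": 0, "jaw": 1},
    {"dx": 0, "dy": -0.65, "dz": -18, "yaw": 0, "jaw": 1},
    {"dx": 0, "dy": -0.65, "dz": -23, "yaw": 0, "jaw": 1},
    {"dx": 0, "dy": -0.65, "dz": -25, "yaw": 0, "jaw": 1},
    {"dx": 0, "dy": -0.65, "dz": -25, "yaw": 0, "jaw": 1},
    {"dx": 0, "dy": -0.65, "dz": -25, "yaw": 0, "jaw": 1}
  ]
}}

```text
time_s: 17.1
tcp_pos: [0.58, -0.07, 0.0778]
orientation: [[0.91, 0.414, 0.001], [0.414, -0.91, -0.0], [0.001, 0.001, -1.0]]
force: [-0.3, 0.4, 1.0]
finger_gap: 0.0856
```

Emit:
{"method": "arm_command", "body": {
  "steps": [
    {"dx": 0, "dy": 0, "dz": 0, "yaw": 0, "jaw": 1}
  ]
}}

```text
time_s: 17.2
tcp_pos: [0.5804, -0.0704, 0.0788]
orientation: [[0.91, 0.414, 0.003], [0.414, -0.91, -0.001], [0.003, 0.002, -1.0]]
force: [-0.2, 0.2, 1.0]
finger_gap: 0.0853
```

```bash
python3 look.py g7 372 178 395 195 35
```

```text
[ 0.5802 -0.0705  0.0785] [-0.1  0.4  0.9] 0.0852 17.3
```

View pics/g7.png

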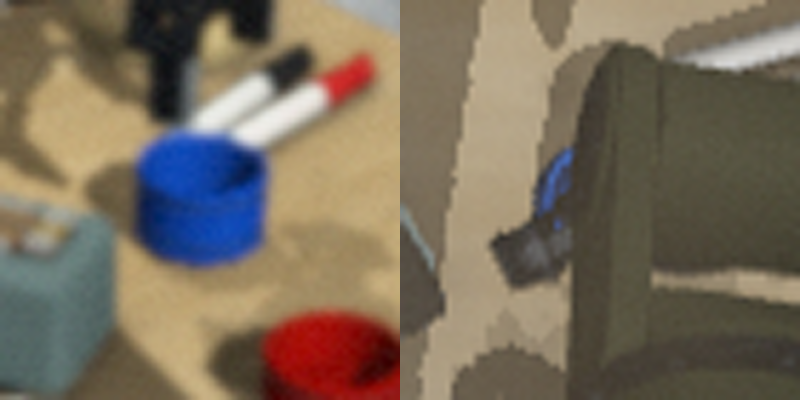

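```bash
python3 - <<'E'
from h import *
q=read_camera('top');p=read_camera('scene')
s=r.state();x=np.array([.5794,-.0702,.03])
print('sealer corner z.06',atz(q,(366,207),.06), atz(q,(368,204),.06))
im=cv2.imread('pics/top0.png')[150:230,340:460]
im=cv2.resize(im,(780,520),interpolation=cv2.INTER_CUBIC)
def rect(yaw,col):
  y=np.array([np.sin(yaw),-np.cos(yaw),0]);X=np.array([np.cos(yaw),np.sin(yaw),0])
  for sg in(-1,1):
    P=[x+sg*d*y+w*X for d,w in((.0425,-.011),(.0425,.011),(.057,.011),(.057,-.011))]
    c=((proj(q,P)-[340,150]+.5)*6.5).astype(np.int32); cv2.polylines(im,[c],True,col,1)
rect(np.arctan2(.413,.911),(0,0,255)); rect(.2,(0,255,255)); rect(0,(0,255,0))
cv2.imwrite('pics/m.png',im)
E
```

```text
sealer corner z.06 [0.5481561  0.01433224 0.06      ] [0.5560317  0.00871308 0.06      ]
```

View pics/m.png

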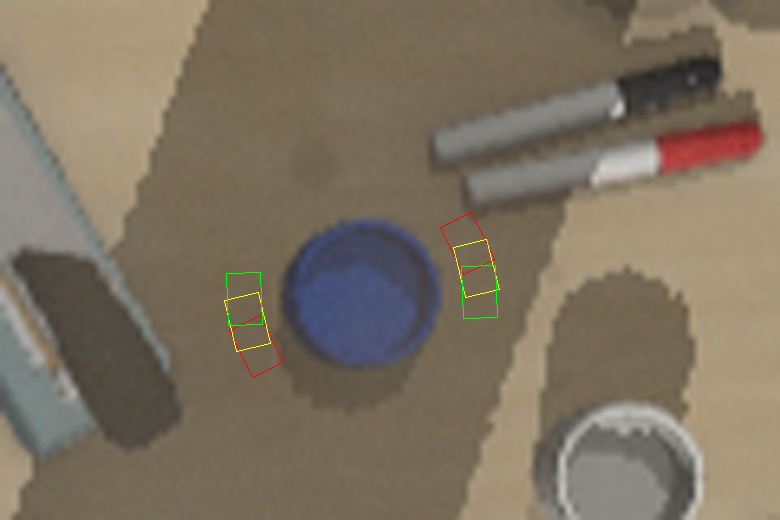

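The fingers at the current yaw would pass within a few mm of the red marker, so I'll turn by −0.4 rad to clear it.

Emit:
{"method": "arm_command", "body": {
  "steps": [
    {"dx": -0.05, "dy": 0, "dz": 0, "yaw": -0.13, "jaw": 1},
    {"dx": -0.05, "dy": 0, "dz": 0, "yaw": -0.27, "jaw": 1},
    {"dx": -0.05, "dy": 0, "dz": 0, "yaw": -0.4, "jaw": 1},
    {"dx": -0.05, "dy": 0, "dz": 0, "yaw": -0.4, "jaw": 1},
    {"dx": -0.05, "dy": 0, "dz": 0, "yaw": -0.4, "jaw": 1}
  ]
}}

```text
time_s: 17.9
tcp_pos: [0.579, -0.0707, 0.0771]
orientation: [[1.0, 0.03, 0.0], [0.03, -1.0, -0.0], [0.0, 0.0, -1.0]]
force: [-0.3, 0.1, -0.3]
finger_gap: 0.0855
```

Emit:
{"method": "arm_command", "body": {
  "steps": [
    {"dx": 0, "dy": 0, "dz": 0, "yaw": 0, "jaw": 1}
  ]
}}

```text
time_s: 18.0
tcp_pos: [0.5789, -0.0707, 0.077]
orientation: [[1.0, 0.029, 0.0], [0.029, -1.0, -0.0], [0.0, 0.0, -1.0]]
force: [-0.1, 0.8, 0.4]
finger_gap: 0.0853
```

Emit:
{"method": "arm_command", "body": {
  "steps": [
    {"dx": 0.05, "dy": 0.05, "dz": -2, "yaw": 0, "jaw": 1},
    {"dx": 0.05, "dy": 0.05, "dz": -4, "yaw": 0, "jaw": 1},
    {"dx": 0.05, "dy": 0.05, "dz": -5.3, "yaw": 0, "jaw": 1},
    {"dx": 0.05, "dy": 0.05, "dz": -5.3, "yaw": 0, "jaw": 1},
    {"dx": 0.05, "dy": 0.05, "dz": -5.3, "yaw": 0, "jaw": 1}
  ]
}}

```text
time_s: 18.5
tcp_pos: [0.5797, -0.0702, 0.0242]
orientation: [[1.0, 0.026, 0.0], [0.026, -1.0, -0.0], [0.0, 0.0, -1.0]]
force: [-0.4, -0.4, -0.2]
finger_gap: 0.0858
```

Emit:
{"method": "arm_command", "body": {
  "steps": [
    {"dx": 0, "dy": 0, "dz": 0, "yaw": 0, "jaw": 0.6},
    {"dx": 0, "dy": 0, "dz": 0, "yaw": 0, "jaw": 0.6},
    {"dx": 0, "dy": 0, "dz": 0, "yaw": 0, "jaw": 0.6},
    {"dx": 0, "dy": 0, "dz": 0, "yaw": 0, "jaw": 0.6},
    {"dx": 0, "dy": 0, "dz": 0, "yaw": 0, "jaw": 0.6},
    {"dx": 0, "dy": 0, "dz": 0, "yaw": 0, "jaw": 0.6}
  ],
  "force": 30
}}

```text
time_s: 19.1
tcp_pos: [0.5799, -0.0702, 0.0252]
orientation: [[1.0, 0.026, 0.002], [0.026, -1.0, -0.0], [0.002, 0.0, -1.0]]
force: [-2.0, -0.6, 8.6]
finger_gap: 0.0618
```

Emit:
{"method": "arm_command", "body": {
  "steps": [
    {"dx": 0, "dy": 0, "dz": 1, "yaw": 0, "jaw": 0.6},
    {"dx": 0, "dy": 0, "dz": 4, "yaw": 0, "jaw": 0.6},
    {"dx": 0, "dy": 0, "dz": 8, "yaw": 0, "jaw": 0.6},
    {"dx": 0, "dy": 0, "dz": 13, "yaw": 0, "jaw": 0.6},
    {"dx": 0, "dy": 0, "dz": 18, "yaw": 0, "jaw": 0.6},
    {"dx": 0, "dy": 0, "dz": 23, "yaw": 0, "jaw": 0.6},
    {"dx": 0, "dy": 0, "dz": 28, "yaw": 0, "jaw": 0.6},
    {"dx": 0, "dy": 0, "dz": 30.5, "yaw": 0, "jaw": 0.6}
  ]
}}

```text
time_s: 19.9
tcp_pos: [0.5794, -0.0701, 0.3347]
orientation: [[1.0, 0.026, 0.006], [0.026, -1.0, -0.001], [0.006, 0.001, -1.0]]
force: [0.1, 0.2, -2.2]
finger_gap: 0.0617
```

Emit:
{"method": "arm_command", "body": {
  "steps": [
    {"dx": 0, "dy": 2, "dz": 0, "yaw": 0, "jaw": 0.6},
    {"dx": 0, "dy": 6.5, "dz": 0, "yaw": 0, "jaw": 0.6},
    {"dx": 0, "dy": 11.5, "dz": 0, "yaw": 0, "jaw": 0.6},
    {"dx": 0, "dy": 16.5, "dz": 0, "yaw": 0, "jaw": 0.6},
    {"dx": 0.5, "dy": 21.5, "dz": 0, "yaw": 0, "jaw": 0.6},
    {"dx": 1.0, "dy": 26.5, "dz": 0, "yaw": 0, "jaw": 0.6},
    {"dx": 1.15, "dy": 31, "dz": 0, "yaw": 0, "jaw": 0.6},
    {"dx": 1.15, "dy": 35, "dz": 0, "yaw": 0, "jaw": 0.6}
  ]
}}

```text
time_s: 20.7
tcp_pos: [0.5903, 0.2821, 0.3295]
orientation: [[1.0, 0.027, 0.0], [0.027, -1.0, 0.0], [0.0, -0.0, -1.0]]
force: [0.7, 0.1, -1.6]
finger_gap: 0.062
```

Emit:
{"method": "arm_command", "body": {
  "steps": [
    {"dx": 0, "dy": 3, "dz": 0, "yaw": 0, "jaw": 0.6},
    {"dx": 0, "dy": 5.8, "dz": 0, "yaw": 0, "jaw": 0.6},
    {"dx": 0, "dy": 6.2, "dz": 0, "yaw": 0, "jaw": 0.6},
    {"dx": 0, "dy": 6.2, "dz": 0, "yaw": 0, "jaw": 0.6},
    {"dx": 0, "dy": 6.2, "dz": 0, "yaw": 0, "jaw": 0.6}
  ]
}}

```text
time_s: 21.2
tcp_pos: [0.591, 0.3409, 0.3292]
orientation: [[1.0, 0.025, 0.0], [0.025, -1.0, -0.0], [0.0, 0.0, -1.0]]
force: [-0.2, -0.3, -1.7]
finger_gap: 0.0619
```

Emit:
{"method": "arm_command", "body": {
  "steps": [
    {"dx": 0.05, "dy": 0.05, "dz": -3, "yaw": 0, "jaw": 0.6},
    {"dx": 0.05, "dy": 0.05, "dz": -8, "yaw": 0, "jaw": 0.6},
    {"dx": 0.05, "dy": 0.05, "dz": -13, "yaw": 0, "jaw": 0.6},
    {"dx": 0.05, "dy": 0.05, "dz": -18, "yaw": 0, "jaw": 0.6},
    {"dx": 0.05, "dy": 0.05, "dz": -21.5, "yaw": 0, "jaw": 0.6},
    {"dx": 0.05, "dy": 0.05, "dz": -23, "yaw": 0, "jaw": 0.6},
    {"dx": 0.05, "dy": 0.05, "dz": -23, "yaw": 0, "jaw": 0.6},
    {"dx": 0.05, "dy": 0.05, "dz": -23, "yaw": 0, "jaw": 0.6}
  ]
}}

```text
time_s: 22.0
tcp_pos: [0.5924, 0.3424, 0.1012]
orientation: [[1.0, 0.025, 0.003], [0.025, -1.0, 0.001], [0.003, -0.001, -1.0]]
force: [-0.3, 0.2, -1.2]
finger_gap: 0.0615
```

Emit:
{"method": "arm_command", "body": {
  "steps": [
    {"dx": 0, "dy": 0, "dz": 0, "yaw": 0, "jaw": 0.6}
  ]
}}

```text
time_s: 22.1
tcp_pos: [0.5924, 0.3427, 0.1016]
orientation: [[1.0, 0.026, 0.003], [0.026, -1.0, 0.002], [0.004, -0.002, -1.0]]
force: [-0.5, 0.8, -1.6]
finger_gap: 0.0616
```

```bash
python3 look.py g8 233 210 250 196 40; python3 held.py tier_blue .591 .3414 .071
```

```text
[0.592  0.3426 0.1007] [ 0.3 -1.  -2.2] 0.0616 22.2
scene 3 [array([229.4, 204.2]), array([229.4, 204.2]), array([229.5, 204.8])] [np.int64(654), np.int64(698), np.int64(683)] pred [229.  206.4] [213.3 191.3 244.2 221.7] [array([216., 191., 242., 218.]), array([215., 190., 243., 219.]), array([216., 191., 243., 219.])]
top 0 [] [] pred [241.2 194. ] [228.1 181.6 254.2 206. ] []
z fixed [0.5983 0.3365]
```

View pics/g8.png

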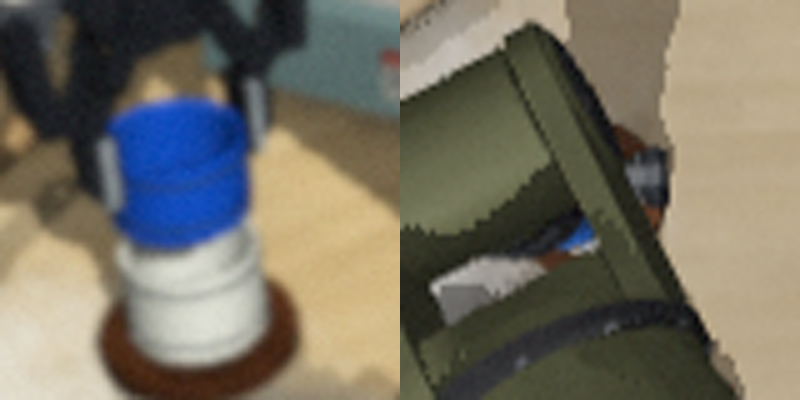

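Emit:
{"method": "arm_command", "body": {
  "steps": [
    {"dx": -0.05, "dy": -0.12, "dz": -0.4, "yaw": 0, "jaw": 0.6},
    {"dx": -0.05, "dy": -0.12, "dz": -0.8, "yaw": 0, "jaw": 0.6},
    {"dx": -0.05, "dy": -0.12, "dz": -0.8, "yaw": 0, "jaw": 0.6},
    {"dx": -0.05, "dy": -0.12, "dz": -0.8, "yaw": 0, "jaw": 0.6}
  ]
}}

```text
time_s: 23.2
tcp_pos: [0.5908, 0.3411, 0.0905]
orientation: [[1.0, 0.026, -0.0], [0.026, -1.0, -0.0], [-0.0, 0.0, -1.0]]
force: [0.5, -0.2, -1.6]
finger_gap: 0.0623
```

```bash
cat > ov.py <<'E'
from h import *
import sys
# overlay predicted outlines on scene: name cx cy half  t x y z ...
n=sys.argv[1];cx,cy,h=map(int,sys.argv[2:5]);o=np.array([cx-h,cy-h]);S=600/(2*h)
p=read_camera('scene');s=r.state();print(np.round(s['tcp_pos'],4),np.round(s['force'],1))
im=cv2.resize(p['pixels'][cy-h:cy+h,cx-h:cx+h],(600,600),interpolation=cv2.INTER_CUBIC)
a=sys.argv[5:]
for i in range(0,len(a),4):
    t=a[i];X=np.array(list(map(float,a[i+1:i+4])))
    for (R1,z1),(R2,z2) in zip(PROF[t][:-1],PROF[t][1:]):
        pts=np.vstack([proj(p,np.c_[X[0]+R*np.cos(A),X[1]+R*np.sin(A),np.full(72,X[2]+z)]) for R,z in((R1,z1),(R2,z2))])
        hh=cv2.convexHull(((pts-o+.5)*S).astype(np.float32)).astype(np.int32)
        cv2.polylines(im,[hh],True,(0,255,255),1)
cv2.imwrite('pics/%s.png'%n,im)
E
python3 ov.py g9 233 210 40 tier_white .5911 .3414 .013 tier_blue .591 .3414 .068 stand .5911 .3414 0
```

```text
[0.5909 0.3412 0.0907] [ 0.9  0.4 -2.5]
```

View pics/g9.png

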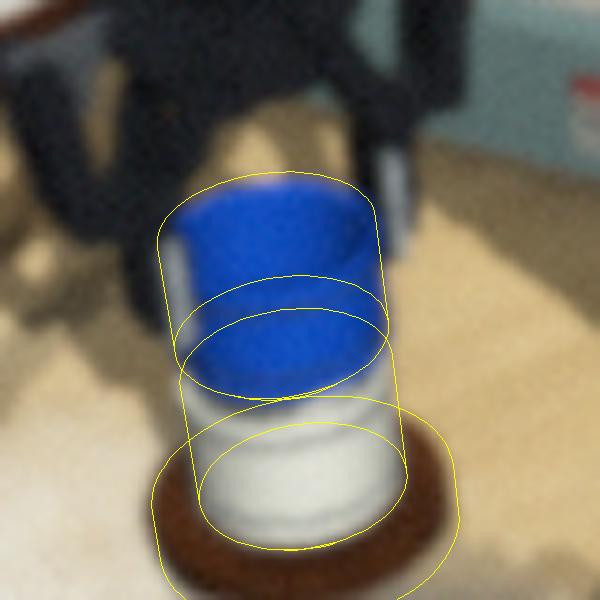

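The blue outline fits the picture and is centred over white. Descending.

Emit:
{"method": "arm_command", "body": {
  "steps": [
    {"dx": 0.05, "dy": 0.02, "dz": -0.3, "yaw": 0, "jaw": 0.6},
    {"dx": 0.05, "dy": 0.02, "dz": -0.6, "yaw": 0, "jaw": 0.6},
    {"dx": 0.05, "dy": 0.02, "dz": -0.8, "yaw": 0, "jaw": 0.6},
    {"dx": 0.05, "dy": 0.02, "dz": -0.8, "yaw": 0, "jaw": 0.6}
  ]
}}

```text
time_s: 23.65
tcp_pos: [0.5912, 0.3413, 0.0823]
orientation: [[1.0, 0.026, -0.001], [0.026, -1.0, -0.0], [-0.001, 0.0, -1.0]]
force: [0.1, -1.1, -2.0]
finger_gap: 0.0615
```

Emit:
{"method": "arm_command", "body": {
  "steps": [
    {"dx": 0, "dy": 0, "dz": -0.1, "yaw": 0, "jaw": 0.6},
    {"dx": 0, "dy": 0, "dz": -0.1, "yaw": 0, "jaw": 0.6}
  ]
}}

```text
time_s: 23.85
tcp_pos: [0.5914, 0.3414, 0.0817]
orientation: [[1.0, 0.026, -0.0], [0.026, -1.0, -0.0], [-0.0, 0.0, -1.0]]
force: [-0.3, -0.1, -1.3]
finger_gap: 0.0618
```

Emit:
{"method": "arm_command", "body": {
  "steps": [
    {"dx": 0, "dy": 0, "dz": -0.1, "yaw": 0, "jaw": 0.6},
    {"dx": 0, "dy": 0, "dz": -0.15, "yaw": 0, "jaw": 0.6},
    {"dx": 0, "dy": 0, "dz": -0.15, "yaw": 0, "jaw": 0.6}
  ]
}}

```text
time_s: 24.15
tcp_pos: [0.5916, 0.3415, 0.0813]
orientation: [[1.0, 0.026, 0.001], [0.026, -1.0, 0.0], [0.001, -0.0, -1.0]]
force: [-2.3, -2.5, 4.9]
finger_gap: 0.0617
```

Emit:
{"method": "arm_command", "body": {
  "steps": [
    {"dx": 0, "dy": 0, "dz": 0, "yaw": 0, "jaw": 0.8},
    {"dx": 0, "dy": 0, "dz": 0, "yaw": 0, "jaw": 1},
    {"dx": 0, "dy": 0, "dz": 0, "yaw": 0, "jaw": 1},
    {"dx": 0, "dy": 0, "dz": 0, "yaw": 0, "jaw": 1},
    {"dx": 0, "dy": 0, "dz": 2, "yaw": 0, "jaw": 1},
    {"dx": 0, "dy": 0, "dz": 6, "yaw": 0, "jaw": 1},
    {"dx": 0, "dy": 0, "dz": 11, "yaw": 0, "jaw": 1},
    {"dx": 0, "dy": 0, "dz": 16, "yaw": 0, "jaw": 1}
  ]
}}

```text
time_s: 24.95
tcp_pos: [0.5911, 0.3412, 0.2419]
orientation: [[1.0, 0.026, -0.001], [0.026, -1.0, -0.0], [-0.001, 0.0, -1.0]]
force: [0.8, -0.4, -0.1]
finger_gap: 0.0853
```

Emit:
{"method": "arm_command", "body": {
  "steps": [
    {"dx": 0, "dy": 0, "dz": 5, "yaw": 0, "jaw": 1},
    {"dx": -1, "dy": -3, "dz": 8, "yaw": 0, "jaw": 1},
    {"dx": -3, "dy": -7, "dz": 9, "yaw": 0, "jaw": 1},
    {"dx": -5, "dy": -11.5, "dz": 9, "yaw": 0, "jaw": 1},
    {"dx": -7, "dy": -16, "dz": 9, "yaw": 0, "jaw": 1},
    {"dx": -9, "dy": -20.5, "dz": 9, "yaw": 0, "jaw": 1},
    {"dx": -11, "dy": -25, "dz": 9, "yaw": 0, "jaw": 1},
    {"dx": -13, "dy": -29, "dz": 9, "yaw": 0, "jaw": 1}
  ]
}}

```text
time_s: 25.75
tcp_pos: [0.4602, 0.0496, 0.3304]
orientation: [[1.0, 0.026, 0.001], [0.026, -1.0, -0.0], [0.001, 0.0, -1.0]]
force: [1.0, -0.0, 0.9]
finger_gap: 0.0857
```

```bash
python3 look.py g10 233 215 247 196 40; python3 held.py tier_blue .591 .3414 .056;python3 held.py tier_red .436 -.016 0
```

```text
[0.4599 0.0482 0.331 ] [0.1 0.4 0.1] 0.0852 25.85
scene 3 [array([230. , 211.5]), array([230.3, 211.3]), array([230.3, 211.5])] [np.int64(747), np.int64(768), np.int64(766)] pred [229.8 212.1] [214.2 197.  244.9 227.3] [array([215., 197., 245., 226.]), array([215., 197., 245., 226.]), array([215., 197., 245., 226.])]
top 3 [array([243.4, 193.9]), array([243. , 194.7]), array([243.2, 194.2])] [np.int64(515), np.int64(508), np.int64(470)] pred [242.1 194.2] [229.2 182.  255.  206.1] [array([231., 182., 256., 206.]), array([231., 183., 256., 206.]), array([231., 183., 255., 206.])]
free [0.5913 0.3393 0.0565]
z fixed [0.5923 0.3396]
z fixed [0.5909 0.3386]
scene 3 [array([395.9, 208.6]), array([395.3, 208.8]), array([395.9, 208.4])] [np.int64(585), np.int64(541), np.int64(610)] pred [395.7 209.3] [382.3 196.7 409.3 222.1] [array([383., 196., 409., 221.]), array([383., 197., 408., 221.]), array([383., 196., 410., 221.])]
top 0 [] [] pred [377.  247.8] [364.9 236.  388.9 259.5] []
z fixed [ 0.4379 -0.0184]
```

View pics/g10.png

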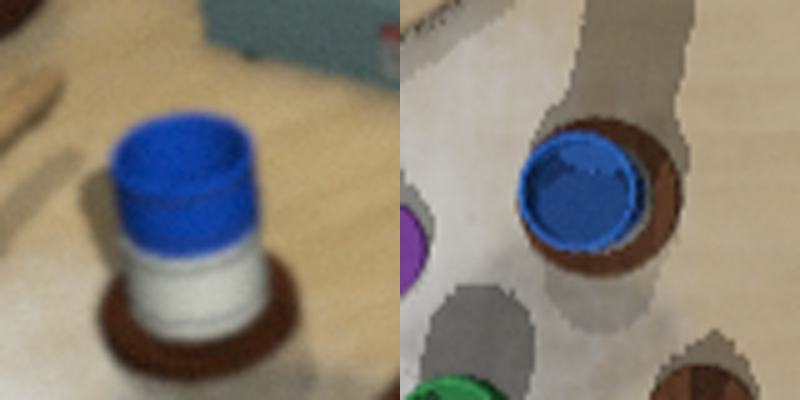

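Blue is seated: the fitted z is 0.0565 against an expected 0.056, and the outline is upright. Now red.

Emit:
{"method": "arm_command", "body": {
  "steps": [
    {"dx": -1.2, "dy": -3.2, "dz": 0, "yaw": 0, "jaw": 1},
    {"dx": -2.4, "dy": -6.4, "dz": 0, "yaw": 0, "jaw": 1},
    {"dx": -2.4, "dy": -6.4, "dz": -4, "yaw": 0, "jaw": 1},
    {"dx": -2.4, "dy": -6.4, "dz": -9, "yaw": 0, "jaw": 1},
    {"dx": -2.4, "dy": -6.4, "dz": -14, "yaw": 0, "jaw": 1},
    {"dx": -2.4, "dy": -6.4, "dz": -19, "yaw": 0, "jaw": 1},
    {"dx": -2.4, "dy": -6.4, "dz": -24, "yaw": 0, "jaw": 1},
    {"dx": -2.4, "dy": -6.4, "dz": -26, "yaw": 0, "jaw": 1}
  ]
}}

```text
time_s: 27.85
tcp_pos: [0.4354, -0.0124, 0.0665]
orientation: [[1.0, 0.026, -0.005], [0.026, -1.0, 0.001], [-0.005, -0.001, -1.0]]
force: [0.3, -0.0, 0.7]
finger_gap: 0.0853
```

Emit:
{"method": "arm_command", "body": {
  "steps": [
    {"dx": 0, "dy": 0, "dz": 0, "yaw": 0, "jaw": 1},
    {"dx": 0, "dy": 0, "dz": 0, "yaw": 0, "jaw": 1}
  ]
}}

```text
time_s: 28.05
tcp_pos: [0.4379, -0.0127, 0.0711]
orientation: [[1.0, 0.026, 0.001], [0.026, -1.0, -0.0], [0.001, 0.0, -1.0]]
force: [-0.6, 0.5, 0.5]
finger_gap: 0.0852
```

```bash
python3 look.py g11 396 205 378 248 40
```

```text
[ 0.4383 -0.0128  0.0719] [0.6 0.2 0.3] 0.0856 28.15
```

View pics/g11.png

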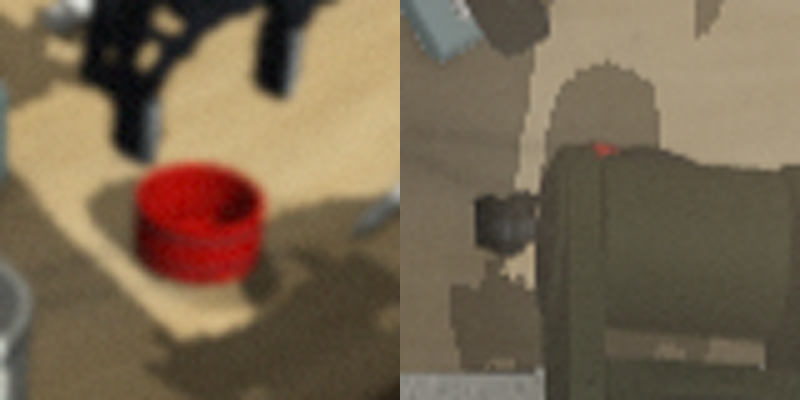

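Emit:
{"method": "arm_command", "body": {
  "steps": [
    {"dx": -0.2, "dy": -0.32, "dz": 0, "yaw": 0, "jaw": 1},
    {"dx": -0.2, "dy": -0.32, "dz": 0, "yaw": 0, "jaw": 1},
    {"dx": -0.2, "dy": -0.32, "dz": -2, "yaw": 0, "jaw": 1},
    {"dx": -0.2, "dy": -0.32, "dz": -3.5, "yaw": 0, "jaw": 1},
    {"dx": -0.2, "dy": -0.32, "dz": -4.5, "yaw": 0, "jaw": 1},
    {"dx": -0.2, "dy": -0.32, "dz": -4.5, "yaw": 0, "jaw": 1},
    {"dx": -0.2, "dy": -0.32, "dz": -4.5, "yaw": 0, "jaw": 1}
  ]
}}

```text
time_s: 28.85
tcp_pos: [0.4356, -0.0159, 0.0257]
orientation: [[1.0, 0.026, 0.0], [0.026, -1.0, -0.0], [0.0, 0.0, -1.0]]
force: [0.2, -1.1, -0.3]
finger_gap: 0.0853
```

Emit:
{"method": "arm_command", "body": {
  "steps": [
    {"dx": 0, "dy": 0, "dz": 0, "yaw": 0, "jaw": 1}
  ]
}}

```text
time_s: 28.95
tcp_pos: [0.4358, -0.0159, 0.026]
orientation: [[1.0, 0.026, 0.001], [0.026, -1.0, -0.0], [0.001, 0.0, -1.0]]
force: [0.3, -0.1, -0.2]
finger_gap: 0.0853
```

Emit:
{"method": "arm_command", "body": {
  "steps": [
    {"dx": 0, "dy": 0, "dz": -0.4, "yaw": 0, "jaw": 1},
    {"dx": 0, "dy": 0, "dz": -0.7, "yaw": 0, "jaw": 1},
    {"dx": 0, "dy": 0, "dz": -0.7, "yaw": 0, "jaw": 0.6},
    {"dx": 0, "dy": 0, "dz": -0.7, "yaw": 0, "jaw": 0.6},
    {"dx": 0, "dy": 0, "dz": -0.7, "yaw": 0, "jaw": 0.6},
    {"dx": 0, "dy": 0, "dz": -0.7, "yaw": 0, "jaw": 0.6},
    {"dx": 0, "dy": 0, "dz": -0.7, "yaw": 0, "jaw": 0.6},
    {"dx": 0, "dy": 0, "dz": -0.7, "yaw": 0, "jaw": 0.6}
  ],
  "force": 30
}}

```text
time_s: 29.75
tcp_pos: [0.4355, -0.0159, 0.0185]
orientation: [[1.0, 0.026, 0.0], [0.026, -1.0, -0.0], [0.0, 0.0, -1.0]]
force: [-2.2, 1.2, 4.9]
finger_gap: 0.0598
```

Emit:
{"method": "arm_command", "body": {
  "steps": [
    {"dx": 0, "dy": 0, "dz": 0, "yaw": 0, "jaw": 0.6},
    {"dx": 0, "dy": 0, "dz": 0, "yaw": 0, "jaw": 0.6}
  ]
}}

```text
time_s: 29.95
tcp_pos: [0.4354, -0.0159, 0.0184]
orientation: [[1.0, 0.026, 0.0], [0.026, -1.0, 0.0], [0.0, 0.0, -1.0]]
force: [-1.6, 0.4, 5.5]
finger_gap: 0.0602
```

```bash
python3 look.py g12 396 205 378 248 40;python3 held.py tier_red .436 -.016 0
```

```text
[ 0.4354 -0.0158  0.0184] [-2.2 -0.4  5.7] 0.0596 30.05
scene 2 [array([399.8, 209.5]), array([399.5, 209.7])] [np.int64(362), np.int64(391)] pred [395.7 209.3] [382.3 196.7 409.3 222.1] [array([388., 197., 409., 221.]), array([388., 197., 409., 221.])]
top 0 [] [] pred [377.  247.8] [364.9 236.  388.9 259.5] []
z fixed [ 0.4295 -0.0225]
```

View pics/g12.png

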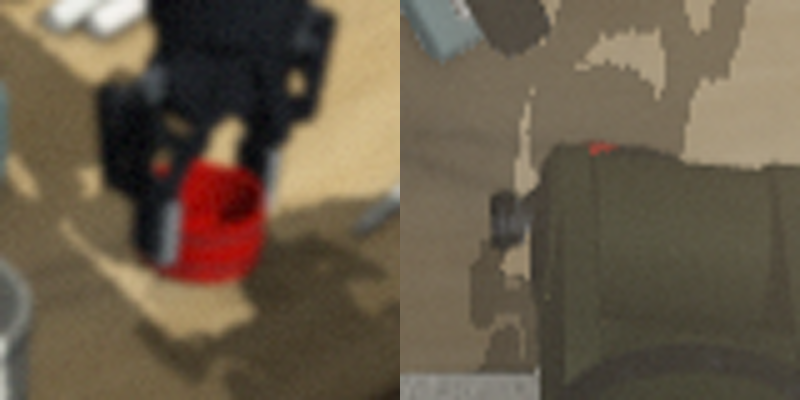

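Emit:
{"method": "arm_command", "body": {
  "steps": [
    {"dx": 0, "dy": 0, "dz": 1, "yaw": 0, "jaw": 0.6},
    {"dx": 0, "dy": 0, "dz": 4, "yaw": 0, "jaw": 0.6},
    {"dx": 0, "dy": 0, "dz": 8, "yaw": 0, "jaw": 0.6},
    {"dx": 0, "dy": 0, "dz": 13, "yaw": 0, "jaw": 0.6},
    {"dx": 0, "dy": 0, "dz": 18, "yaw": 0, "jaw": 0.6},
    {"dx": 0, "dy": 0, "dz": 23, "yaw": 0, "jaw": 0.6},
    {"dx": 0, "dy": 0, "dz": 28, "yaw": 0, "jaw": 0.6},
    {"dx": 0, "dy": 0, "dz": 31, "yaw": 0, "jaw": 0.6}
  ]
}}

```text
time_s: 31.45
tcp_pos: [0.4352, -0.0158, 0.3327]
orientation: [[1.0, 0.026, 0.005], [0.026, -1.0, -0.001], [0.005, 0.001, -1.0]]
force: [-0.7, -0.6, -1.4]
finger_gap: 0.06
```

Emit:
{"method": "arm_command", "body": {
  "steps": [
    {"dx": 0.5, "dy": 2, "dz": 0, "yaw": 0, "jaw": 0.6},
    {"dx": 2, "dy": 6, "dz": 0, "yaw": 0, "jaw": 0.6},
    {"dx": 4, "dy": 10.5, "dz": 0, "yaw": 0, "jaw": 0.6},
    {"dx": 6, "dy": 15, "dz": 0, "yaw": 0, "jaw": 0.6},
    {"dx": 8, "dy": 19.5, "dz": 0, "yaw": 0, "jaw": 0.6},
    {"dx": 10, "dy": 24, "dz": 0, "yaw": 0, "jaw": 0.6},
    {"dx": 12, "dy": 28, "dz": 0, "yaw": 0, "jaw": 0.6},
    {"dx": 14, "dy": 32, "dz": 0, "yaw": 0, "jaw": 0.6}
  ]
}}

```text
time_s: 32.25
tcp_pos: [0.5755, 0.306, 0.3286]
orientation: [[1.0, 0.026, -0.0], [0.026, -1.0, -0.0], [-0.0, 0.0, -1.0]]
force: [0.1, -1.0, -1.3]
finger_gap: 0.0597
```

Emit:
{"method": "arm_command", "body": {
  "steps": [
    {"dx": 1, "dy": 2.5, "dz": 0, "yaw": 0, "jaw": 0.6},
    {"dx": 1.5, "dy": 3.7, "dz": 0, "yaw": 0, "jaw": 0.6},
    {"dx": 1.5, "dy": 3.7, "dz": 0, "yaw": 0, "jaw": 0.6},
    {"dx": 1.5, "dy": 3.7, "dz": 0, "yaw": 0, "jaw": 0.6},
    {"dx": 1.5, "dy": 3.7, "dz": 0, "yaw": 0, "jaw": 0.6}
  ]
}}

```text
time_s: 32.75
tcp_pos: [0.5902, 0.3402, 0.3288]
orientation: [[1.0, 0.025, 0.0], [0.025, -1.0, 0.0], [0.0, -0.0, -1.0]]
force: [-0.2, -0.3, -2.1]
finger_gap: 0.0597
```

Emit:
{"method": "arm_command", "body": {
  "steps": [
    {"dx": 0.05, "dy": 0.1, "dz": -3, "yaw": 0, "jaw": 0.6},
    {"dx": 0.05, "dy": 0.1, "dz": -8, "yaw": 0, "jaw": 0.6},
    {"dx": 0.05, "dy": 0.1, "dz": -13, "yaw": 0, "jaw": 0.6},
    {"dx": 0.05, "dy": 0.1, "dz": -17, "yaw": 0, "jaw": 0.6},
    {"dx": 0.05, "dy": 0.1, "dz": -19.5, "yaw": 0, "jaw": 0.6},
    {"dx": 0.05, "dy": 0.1, "dz": -20, "yaw": 0, "jaw": 0.6},
    {"dx": 0.05, "dy": 0.1, "dz": -20, "yaw": 0, "jaw": 0.6},
    {"dx": 0.05, "dy": 0.1, "dz": -20, "yaw": 0, "jaw": 0.6}
  ]
}}

```text
time_s: 33.55
tcp_pos: [0.5916, 0.3423, 0.1307]
orientation: [[1.0, 0.026, 0.003], [0.026, -1.0, 0.001], [0.003, -0.001, -1.0]]
force: [-0.1, -0.8, -1.3]
finger_gap: 0.0598
```

Emit:
{"method": "arm_command", "body": {
  "steps": [
    {"dx": 0, "dy": 0, "dz": 0, "yaw": 0, "jaw": 0.6},
    {"dx": 0, "dy": 0, "dz": 0, "yaw": 0, "jaw": 0.6}
  ]
}}

```text
time_s: 33.75
tcp_pos: [0.5912, 0.3423, 0.1296]
orientation: [[1.0, 0.026, 0.002], [0.026, -1.0, 0.001], [0.002, -0.001, -1.0]]
force: [-0.2, -0.4, -1.7]
finger_gap: 0.0599
```

```bash
python3 ov.py g13 233 200 40 tier_blue .5912 .3413 .056 tier_red .5912 .3413 .111
```

```text
[0.5911 0.3423 0.1293] [-0.8  1.1 -1.3]
```

View pics/g13.png

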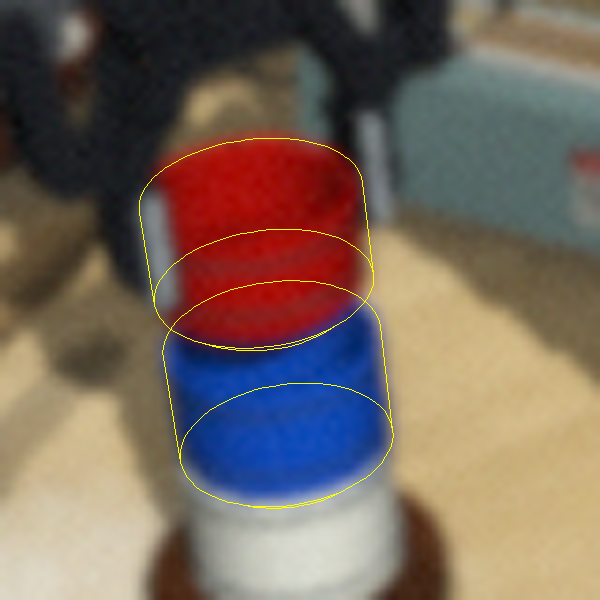

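The red outline matches to within about 1 px, which the 1 mm y offset explains. I'll correct that and descend.

Emit:
{"method": "arm_command", "body": {
  "steps": [
    {"dx": 0, "dy": -0.1, "dz": -0.3, "yaw": 0, "jaw": 0.6},
    {"dx": 0, "dy": -0.1, "dz": -0.7, "yaw": 0, "jaw": 0.6},
    {"dx": 0, "dy": -0.1, "dz": -1.0, "yaw": 0, "jaw": 0.6},
    {"dx": 0, "dy": -0.1, "dz": -1.3, "yaw": 0, "jaw": 0.6},
    {"dx": 0, "dy": -0.1, "dz": -1.3, "yaw": 0, "jaw": 0.6}
  ]
}}

```text
time_s: 34.3
tcp_pos: [0.5907, 0.3411, 0.1145]
orientation: [[1.0, 0.026, -0.001], [0.026, -1.0, -0.0], [-0.001, 0.0, -1.0]]
force: [0.0, 0.3, -1.3]
finger_gap: 0.06
```

Emit:
{"method": "arm_command", "body": {
  "steps": [
    {"dx": 0, "dy": 0, "dz": -0.2, "yaw": 0, "jaw": 0.6},
    {"dx": 0, "dy": 0, "dz": -0.2, "yaw": 0, "jaw": 0.6}
  ]
}}

```text
time_s: 34.5
tcp_pos: [0.5908, 0.3411, 0.113]
orientation: [[1.0, 0.026, -0.0], [0.026, -1.0, -0.0], [-0.0, 0.0, -1.0]]
force: [-0.7, 0.3, -2.1]
finger_gap: 0.0595
```

Emit:
{"method": "arm_command", "body": {
  "steps": [
    {"dx": 0, "dy": 0, "dz": -0.1, "yaw": 0, "jaw": 0.6},
    {"dx": 0, "dy": 0, "dz": -0.2, "yaw": 0, "jaw": 0.6},
    {"dx": 0, "dy": 0, "dz": -0.2, "yaw": 0, "jaw": 0.6}
  ]
}}

```text
time_s: 34.8
tcp_pos: [0.591, 0.3412, 0.1115]
orientation: [[1.0, 0.026, 0.001], [0.026, -1.0, 0.0], [0.001, -0.0, -1.0]]
force: [-0.1, -0.6, 1.6]
finger_gap: 0.0599
```

Emit:
{"method": "arm_command", "body": {
  "steps": [
    {"dx": 0, "dy": 0, "dz": -0.05, "yaw": 0, "jaw": 0.6},
    {"dx": 0, "dy": 0, "dz": -0.05, "yaw": 0, "jaw": 0.6}
  ]
}}

```text
time_s: 35.0
tcp_pos: [0.5911, 0.3413, 0.1115]
orientation: [[1.0, 0.026, 0.001], [0.026, -1.0, 0.0], [0.001, -0.0, -1.0]]
force: [-1.1, -0.1, 5.4]
finger_gap: 0.0596
```

Emit:
{"method": "arm_command", "body": {
  "steps": [
    {"dx": 0, "dy": 0, "dz": 0, "yaw": 0, "jaw": 0.8},
    {"dx": 0, "dy": 0, "dz": 0, "yaw": 0, "jaw": 1},
    {"dx": 0, "dy": 0, "dz": 0, "yaw": 0, "jaw": 1},
    {"dx": 0, "dy": 0, "dz": 0, "yaw": 0, "jaw": 1},
    {"dx": 0, "dy": 0, "dz": 2, "yaw": 0, "jaw": 1},
    {"dx": 0, "dy": 0, "dz": 6, "yaw": 0, "jaw": 1},
    {"dx": 0, "dy": 0, "dz": 11, "yaw": 0, "jaw": 1},
    {"dx": 0, "dy": 0, "dz": 16, "yaw": 0, "jaw": 1}
  ]
}}

```text
time_s: 35.8
tcp_pos: [0.5905, 0.341, 0.2724]
orientation: [[1.0, 0.026, -0.001], [0.026, -1.0, -0.0], [-0.001, 0.0, -1.0]]
force: [0.6, 1.3, 0.2]
finger_gap: 0.0858
```

Emit:
{"method": "arm_command", "body": {
  "steps": [
    {"dx": -2, "dy": -2, "dz": 4, "yaw": 0, "jaw": 1},
    {"dx": -5, "dy": -5, "dz": 5, "yaw": 0, "jaw": 1},
    {"dx": -8, "dy": -9, "dz": 5, "yaw": 0, "jaw": 1},
    {"dx": -10, "dy": -13, "dz": 5, "yaw": 0, "jaw": 1},
    {"dx": -12.4, "dy": -17, "dz": 5, "yaw": 0, "jaw": 1},
    {"dx": -12.4, "dy": -21, "dz": 5, "yaw": 0, "jaw": 1},
    {"dx": -12.4, "dy": -25, "dz": 5, "yaw": 0, "jaw": 1},
    {"dx": -12.4, "dy": -25, "dz": 5, "yaw": 0, "jaw": 1}
  ]
}}

```text
time_s: 36.6
tcp_pos: [0.4667, 0.0879, 0.3213]
orientation: [[1.0, 0.022, 0.001], [0.022, -1.0, -0.001], [0.001, 0.001, -1.0]]
force: [0.0, 1.3, 0.1]
finger_gap: 0.0851
```

```bash
python3 look.py g14 233 210 247 196 45; python3 held.py tier_red .591 .3413 .093;python3 held.py lid .4668 .2885 0; python3 ov.py g15 233 210 45 tier_red .591 .3413 .093 tier_blue .591 .3413 .056 tier_white .591 .3413 .013
```

```text
[0.4669 0.0908 0.321 ] [-0.   0.8  0.2] 0.0854 36.7
scene 3 [array([228.1, 198.1]), array([227.9, 198. ]), array([227.8, 198.1])] [np.int64(694), np.int64(675), np.int64(618)] pred [228.  199.1] [212.3 185.1 243.3 213.3] [array([213., 185., 243., 211.]), array([213., 185., 243., 211.]), array([214., 186., 242., 210.])]
top 3 [array([240.4, 192.7]), array([240.4, 192.7]), array([240.6, 193. ])] [np.int64(536), np.int64(483), np.int64(495)] pred [240.  193.7] [226.9 181.1 253.1 205.8] [array([228., 180., 253., 205.]), array([228., 181., 253., 204.]), array([228., 181., 253., 205.])]
free [0.5933 0.3401 0.0941]
z fixed [0.5948 0.3394]
z fixed [0.5933 0.3402]
scene 3 [array([282.6, 256.9]), array([282.8, 256.6]), array([282.9, 256.6])] [np.int64(445), np.int64(429), np.int64(473)] pred [282.8 256.9] [268.2 244.8 297.3 267.8] [array([269., 246., 296., 267.]), array([270., 246., 296., 266.]), array([269., 246., 297., 267.])]
top 3 [array([266.8, 239.6]), array([266.9, 239.2]), array([266.7, 239.6])] [np.int64(386), np.int64(353), np.int64(347)] pred [266.5 239.4] [255.2 228.1 277.7 250.6] [array([256., 229., 277., 250.]), array([257., 229., 277., 249.]), array([257., 229., 276., 250.])]
free [0.4668 0.2882 0.0007]
z fixed [0.4677 0.288 ]
z fixed [0.4662 0.2877]
[0.4669 0.0912 0.3208] [-0.4 -0.8  0.5]
```

View pics/g14.png

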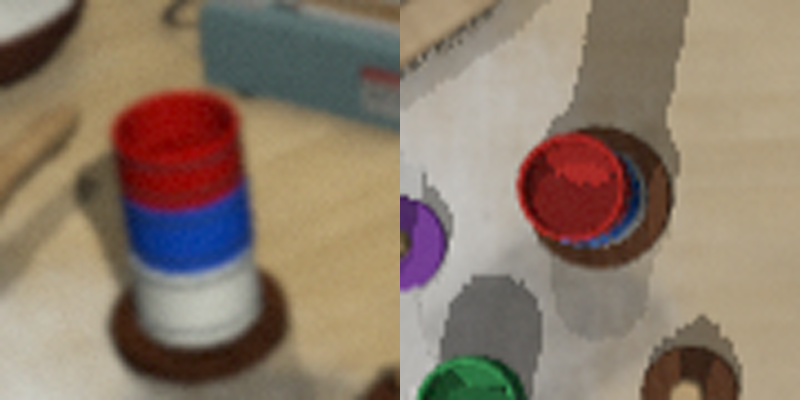

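View pics/g15.png

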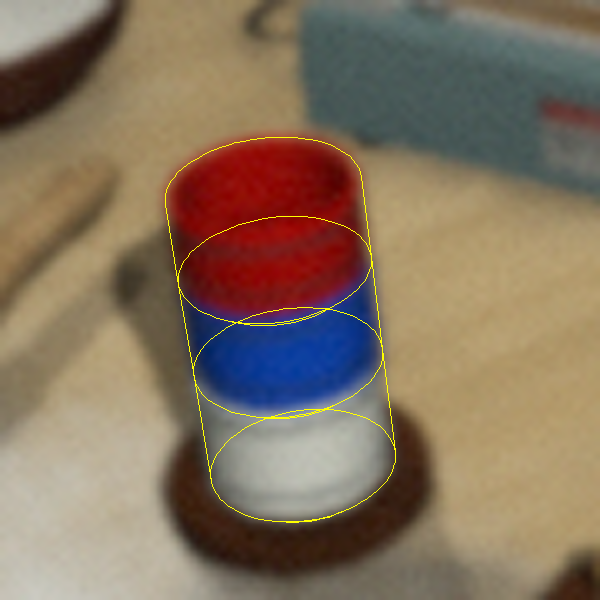

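Red is seated (fitted z 0.094 against 0.093). The lid's pose is confirmed at about (0.4666, 0.288), z≈0. I'm moving to its knob with the jaws half open.

Emit:
{"method": "arm_command", "body": {
  "steps": [
    {"dx": 0, "dy": 4, "dz": 0, "yaw": 0, "jaw": 0.5},
    {"dx": 0, "dy": 8.5, "dz": 0, "yaw": 0, "jaw": 0.5},
    {"dx": 0, "dy": 13, "dz": 0, "yaw": 0, "jaw": 0.5},
    {"dx": 0, "dy": 17, "dz": -2, "yaw": 0, "jaw": 0.5},
    {"dx": 0, "dy": 19.6, "dz": -6, "yaw": 0, "jaw": 0.5},
    {"dx": 0, "dy": 19.6, "dz": -11, "yaw": 0, "jaw": 0.5},
    {"dx": 0, "dy": 19.6, "dz": -16, "yaw": 0, "jaw": 0.5},
    {"dx": 0, "dy": 19.6, "dz": -20, "yaw": 0, "jaw": 0.5}
  ]
}}

```text
time_s: 38.75
tcp_pos: [0.466, 0.287, 0.118]
orientation: [[1.0, 0.026, -0.002], [0.026, -1.0, -0.001], [-0.002, 0.001, -1.0]]
force: [0.5, 0.5, 0.1]
finger_gap: 0.0428
```

Emit:
{"method": "arm_command", "body": {
  "steps": [
    {"dx": 0, "dy": 0, "dz": 0, "yaw": 0, "jaw": 0.5},
    {"dx": 0, "dy": 0, "dz": 0, "yaw": 0, "jaw": 0.5}
  ]
}}

```text
time_s: 38.95
tcp_pos: [0.4673, 0.2874, 0.1219]
orientation: [[1.0, 0.026, 0.0], [0.026, -1.0, 0.0], [0.0, -0.0, -1.0]]
force: [-0.4, 0.4, 1.7]
finger_gap: 0.0423
```

Emit:
{"method": "arm_command", "body": {
  "steps": [
    {"dx": -0.05, "dy": 0.05, "dz": -3, "yaw": 0, "jaw": 0.5},
    {"dx": -0.05, "dy": 0.05, "dz": -6, "yaw": 0, "jaw": 0.5},
    {"dx": -0.05, "dy": 0.05, "dz": -7, "yaw": 0, "jaw": 0.5},
    {"dx": -0.05, "dy": 0.05, "dz": -7, "yaw": 0, "jaw": 0.5},
    {"dx": -0.05, "dy": 0.05, "dz": -7, "yaw": 0, "jaw": 0.5},
    {"dx": -0.05, "dy": 0.05, "dz": -7, "yaw": 0, "jaw": 0.5}
  ]
}}

```text
time_s: 39.55
tcp_pos: [0.4673, 0.2881, 0.0527]
orientation: [[1.0, 0.026, 0.003], [0.026, -1.0, 0.001], [0.003, -0.001, -1.0]]
force: [-0.5, -0.5, 1.3]
finger_gap: 0.0424
```

```bash
python3 ov.py g16 284 245 35 lid .4667 .2883 0
```

```text
[0.4671 0.288  0.0524] [-0.1 -1.   0.1]
```

View pics/g16.png

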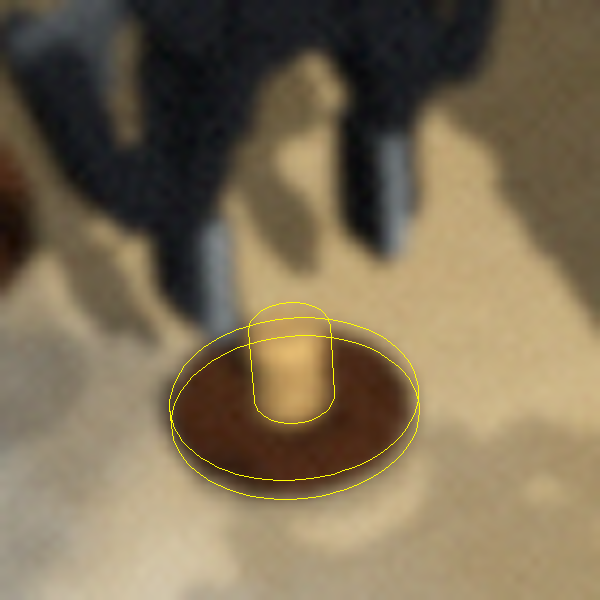

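The jaws straddle the knob, and the lid outline agrees with the model. Going down.

Emit:
{"method": "arm_command", "body": {
  "steps": [
    {"dx": 0, "dy": 0, "dz": -1.5, "yaw": 0, "jaw": 0.5},
    {"dx": 0, "dy": 0, "dz": -2.5, "yaw": 0, "jaw": 0.5},
    {"dx": 0, "dy": 0, "dz": -2.9, "yaw": 0, "jaw": 0.5},
    {"dx": 0, "dy": 0, "dz": -2.9, "yaw": 0, "jaw": 0.5},
    {"dx": 0, "dy": 0, "dz": -2.9, "yaw": 0, "jaw": 0.5}
  ]
}}

```text
time_s: 40.1
tcp_pos: [0.4664, 0.2877, 0.0217]
orientation: [[1.0, 0.026, -0.0], [0.026, -1.0, -0.0], [-0.0, 0.0, -1.0]]
force: [0.5, -0.5, -0.2]
finger_gap: 0.0423
```

```bash
python3 ov.py g17 284 245 35 lid .4667 .2883 0
```

```text
[0.4665 0.2878 0.0219] [ 0.2  0.1 -0.2]
```

View pics/g17.png

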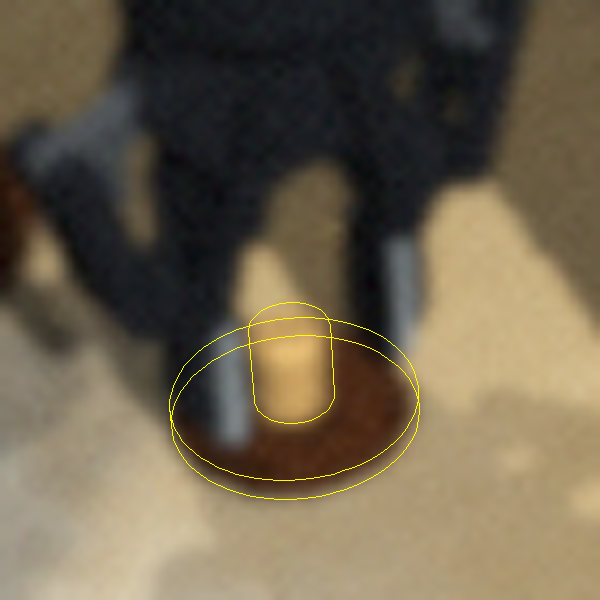

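Emit:
{"method": "arm_command", "body": {
  "steps": [
    {"dx": 0, "dy": 0, "dz": 0, "yaw": 0, "jaw": 0.32},
    {"dx": 0, "dy": 0, "dz": 0, "yaw": 0, "jaw": 0.32},
    {"dx": 0, "dy": 0, "dz": 0, "yaw": 0, "jaw": 0.32}
  ]
}}

```text
time_s: 40.45
tcp_pos: [0.4665, 0.2877, 0.022]
orientation: [[1.0, 0.026, 0.0], [0.026, -1.0, 0.0], [0.0, -0.0, -1.0]]
force: [0.7, -0.4, -0.1]
finger_gap: 0.0271
```

Emit:
{"method": "arm_command", "body": {
  "steps": [
    {"dx": 0, "dy": 0, "dz": 0, "yaw": 0, "jaw": 0.1},
    {"dx": 0, "dy": 0, "dz": 0, "yaw": 0, "jaw": 0.1},
    {"dx": 0, "dy": 0, "dz": 0, "yaw": 0, "jaw": 0.1},
    {"dx": 0, "dy": 0, "dz": 0, "yaw": 0, "jaw": 0.1},
    {"dx": 0, "dy": 0, "dz": 0, "yaw": 0, "jaw": 0.1}
  ],
  "force": 30
}}

```text
time_s: 40.95
tcp_pos: [0.4665, 0.2877, 0.022]
orientation: [[1.0, 0.026, 0.0], [0.026, -1.0, 0.0], [0.0, -0.0, -1.0]]
force: [-1.1, 0.0, 5.0]
finger_gap: 0.0184
```

```bash
python3 ov.py g18 284 245 35 lid .4667 .2883 0
```

```text
[0.4665 0.2877 0.022 ] [-1.1 -1.2  5. ]
```

View pics/g18.png

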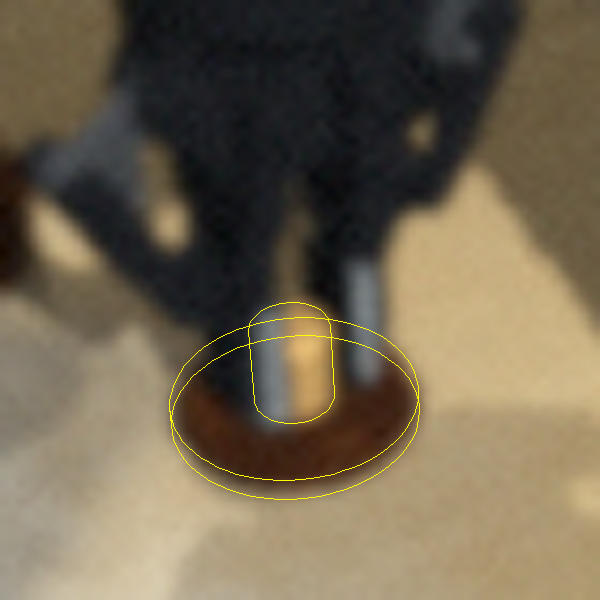

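The knob is gripped. Lifting and carrying it over the stack.

Emit:
{"method": "arm_command", "body": {
  "steps": [
    {"dx": 0, "dy": 0, "dz": 1, "yaw": 0, "jaw": 0.1},
    {"dx": 0, "dy": 0, "dz": 3, "yaw": 0, "jaw": 0.1},
    {"dx": 0, "dy": 0, "dz": 7, "yaw": 0, "jaw": 0.1},
    {"dx": 0, "dy": 0, "dz": 11, "yaw": 0, "jaw": 0.1},
    {"dx": 0, "dy": 0, "dz": 15, "yaw": 0, "jaw": 0.1},
    {"dx": 0, "dy": 0, "dz": 19, "yaw": 0, "jaw": 0.1},
    {"dx": 0, "dy": 0, "dz": 22, "yaw": 0, "jaw": 0.1},
    {"dx": 0, "dy": 0, "dz": 22, "yaw": 0, "jaw": 0.1}
  ]
}}

```text
time_s: 41.8
tcp_pos: [0.4673, 0.2882, 0.2467]
orientation: [[1.0, 0.026, 0.007], [0.026, -1.0, 0.003], [0.007, -0.003, -1.0]]
force: [-0.2, -0.2, 0.2]
finger_gap: 0.0188
```

Emit:
{"method": "arm_command", "body": {
  "steps": [
    {"dx": 2, "dy": 0.8, "dz": 0, "yaw": 0, "jaw": 0.1},
    {"dx": 5, "dy": 2, "dz": 0, "yaw": 0, "jaw": 0.1},
    {"dx": 8, "dy": 3.4, "dz": 0, "yaw": 0, "jaw": 0.1},
    {"dx": 11, "dy": 4.7, "dz": 0, "yaw": 0, "jaw": 0.1},
    {"dx": 12.5, "dy": 5.35, "dz": 0, "yaw": 0, "jaw": 0.1},
    {"dx": 12.5, "dy": 5.35, "dz": 0, "yaw": 0, "jaw": 0.1},
    {"dx": 12.5, "dy": 5.35, "dz": 0, "yaw": 0, "jaw": 0.1},
    {"dx": 12.5, "dy": 5.35, "dz": 0, "yaw": 0, "jaw": 0.1}
  ]
}}

```text
time_s: 42.6
tcp_pos: [0.5908, 0.3409, 0.2417]
orientation: [[1.0, 0.026, -0.0], [0.026, -1.0, -0.0], [-0.0, 0.0, -1.0]]
force: [-0.5, -0.4, 0.8]
finger_gap: 0.0185
```

```bash
python3 ov.py g19 233 180 50 lid .5918 .3412 .22 tier_red .5915 .3412 .093
```

```text
[0.5908 0.341  0.242 ] [-0.5 -0.3 -0.5]
```

View pics/g19.png

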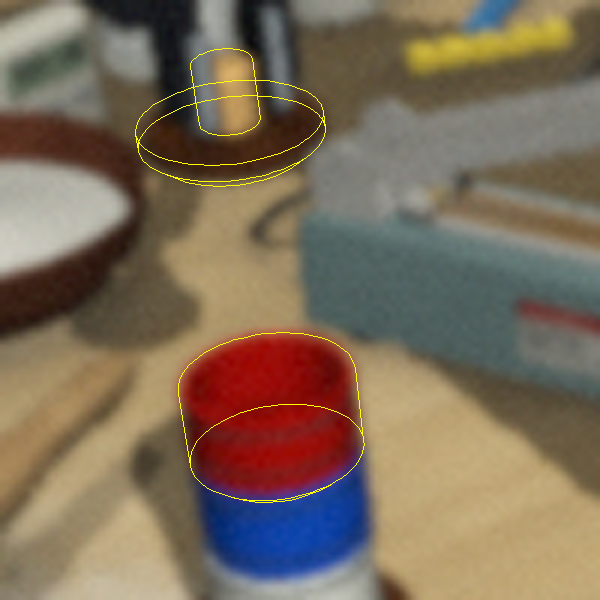

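Emit:
{"method": "arm_command", "body": {
  "steps": [
    {"dx": 0.08, "dy": 0.02, "dz": -2, "yaw": 0, "jaw": 0.1},
    {"dx": 0.08, "dy": 0.02, "dz": -5, "yaw": 0, "jaw": 0.1},
    {"dx": 0.08, "dy": 0.02, "dz": -7.5, "yaw": 0, "jaw": 0.1},
    {"dx": 0.08, "dy": 0.02, "dz": -8.4, "yaw": 0, "jaw": 0.1},
    {"dx": 0.08, "dy": 0.02, "dz": -8.4, "yaw": 0, "jaw": 0.1},
    {"dx": 0.08, "dy": 0.02, "dz": -8.4, "yaw": 0, "jaw": 0.1},
    {"dx": 0.08, "dy": 0.02, "dz": -8.4, "yaw": 0, "jaw": 0.1}
  ]
}}

```text
time_s: 43.35
tcp_pos: [0.5926, 0.3416, 0.1596]
orientation: [[1.0, 0.026, 0.002], [0.026, -1.0, 0.001], [0.002, -0.001, -1.0]]
force: [0.1, -0.5, -0.5]
finger_gap: 0.0187
```

```bash
python3 ov.py g20 230 185 40 lid .5918 .3412 .138 tier_red .5915 .3412 .093
```

```text
[0.5926 0.3416 0.1594] [-0.6  0.  -1.3]
```

View pics/g20.png

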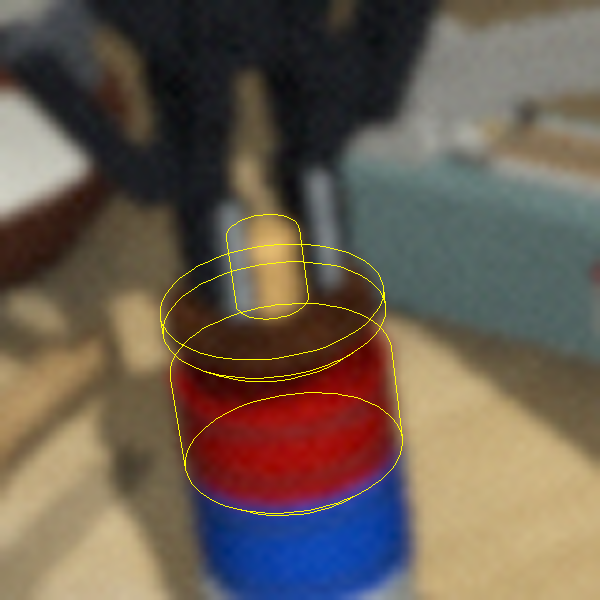

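Emit:
{"method": "arm_command", "body": {
  "steps": [
    {"dx": -0.05, "dy": 0, "dz": -0.4, "yaw": 0, "jaw": 0.1},
    {"dx": -0.05, "dy": 0, "dz": -0.7, "yaw": 0, "jaw": 0.1},
    {"dx": -0.05, "dy": 0, "dz": -1.0, "yaw": 0, "jaw": 0.1},
    {"dx": -0.05, "dy": 0, "dz": -1.1, "yaw": 0, "jaw": 0.1},
    {"dx": -0.05, "dy": 0, "dz": -1.1, "yaw": 0, "jaw": 0.1}
  ]
}}

```text
time_s: 43.9
tcp_pos: [0.5916, 0.3413, 0.1465]
orientation: [[1.0, 0.026, -0.0], [0.026, -1.0, -0.0], [-0.0, 0.0, -1.0]]
force: [0.7, -0.1, -0.5]
finger_gap: 0.0193
```

Emit:
{"method": "arm_command", "body": {
  "steps": [
    {"dx": 0, "dy": 0, "dz": -0.1, "yaw": 0, "jaw": 0.1},
    {"dx": 0, "dy": 0, "dz": -0.1, "yaw": 0, "jaw": 0.1}
  ]
}}

```text
time_s: 44.1
tcp_pos: [0.5918, 0.3414, 0.1461]
orientation: [[1.0, 0.026, 0.001], [0.026, -1.0, 0.0], [0.001, -0.0, -1.0]]
force: [-0.2, 0.4, 1.7]
finger_gap: 0.0187
```

Emit:
{"method": "arm_command", "body": {
  "steps": [
    {"dx": 0, "dy": 0, "dz": -0.05, "yaw": 0, "jaw": 0.1},
    {"dx": 0, "dy": 0, "dz": -0.05, "yaw": 0, "jaw": 0.1}
  ]
}}

```text
time_s: 44.3
tcp_pos: [0.5919, 0.3415, 0.146]
orientation: [[1.0, 0.026, 0.001], [0.026, -1.0, 0.001], [0.001, -0.0, -1.0]]
force: [-1.3, -1.0, 5.0]
finger_gap: 0.0187
```

Emit:
{"method": "arm_command", "body": {
  "steps": [
    {"dx": 0, "dy": 0, "dz": 0, "yaw": 0, "jaw": 0.25},
    {"dx": 0, "dy": 0, "dz": 0, "yaw": 0, "jaw": 0.5},
    {"dx": 0, "dy": 0, "dz": 0, "yaw": 0, "jaw": 0.5},
    {"dx": 0, "dy": 0, "dz": 0, "yaw": 0, "jaw": 0.5},
    {"dx": 0, "dy": 0, "dz": 2, "yaw": 0, "jaw": 0.5},
    {"dx": 0, "dy": 0, "dz": 6, "yaw": 0, "jaw": 0.5},
    {"dx": 0, "dy": 0, "dz": 11, "yaw": 0, "jaw": 0.5},
    {"dx": 0, "dy": 0, "dz": 15, "yaw": 0, "jaw": 0.5}
  ]
}}

```text
time_s: 45.1
tcp_pos: [0.5916, 0.3413, 0.2982]
orientation: [[1.0, 0.026, 0.002], [0.026, -1.0, 0.001], [0.002, -0.001, -1.0]]
force: [0.2, -0.5, 0.0]
finger_gap: 0.0429
```

Emit:
{"method": "arm_command", "body": {
  "steps": [
    {"dx": -2, "dy": -2, "dz": 3, "yaw": 0, "jaw": 0.5},
    {"dx": -5, "dy": -5, "dz": 3, "yaw": 0, "jaw": 0.5},
    {"dx": -8, "dy": -9, "dz": 3, "yaw": 0, "jaw": 0.5},
    {"dx": -10, "dy": -13, "dz": 3, "yaw": 0, "jaw": 0.5},
    {"dx": -12.4, "dy": -17, "dz": 3, "yaw": 0, "jaw": 0.5},
    {"dx": -12.4, "dy": -21, "dz": 3, "yaw": 0, "jaw": 0.5},
    {"dx": -12.4, "dy": -25, "dz": 3, "yaw": 0, "jaw": 0.5},
    {"dx": -12.4, "dy": -25, "dz": 3, "yaw": 0, "jaw": 0.5}
  ]
}}

```text
time_s: 45.9
tcp_pos: [0.4675, 0.0881, 0.3257]
orientation: [[1.0, 0.022, 0.001], [0.022, -1.0, -0.001], [0.001, 0.001, -1.0]]
force: [0.3, 1.3, -0.8]
finger_gap: 0.0426
```

```bash
python3 look.py g21 233 200 247 196 50; python3 held.py lid .591 .3413 .124; python3 - <<'E'
from h import *
E=[]
for n,a in (('scene',(226,279)),('top',(218,242))):
    p=read_camera(n);save(p,'end_'+n)
    b=cv2.imread('pics/%s0.png'%n)
    for t in('tier_green','tape_roll','marker_red'):
        print(n,t,[(round(d['conf'],2),[int(v) for v in d['extent']]) for d in nets.trace(t,p)])
E
```

```text
[0.4677 0.091  0.3255] [-0.   1.1  0.9] 0.0426 46.0
scene 3 [array([227.3, 190.5]), array([227.2, 190.8]), array([227.1, 190.5])] [np.int64(399), np.int64(460), np.int64(415)] pred [226.8 191.1] [211.9 179.  241.8 201.2] [array([214., 180., 241., 199.]), array([213., 179., 242., 200.]), array([213., 179., 241., 199.])]
top 3 [array([239.5, 193. ]), array([239.6, 192.6]), array([240. , 192.4])] [np.int64(450), np.int64(455), np.int64(424)] pred [239.  193.4] [226.4 181.  251.4 205.6] [array([228., 181., 251., 204.]), array([228., 181., 251., 204.]), array([229., 181., 251., 204.])]
free [0.5927 0.3396 0.1241]
z fixed [0.5928 0.3395]
z fixed [0.5928 0.3397]
scene tier_green [(0.93, [210, 261, 244, 298])]
scene tape_roll [(0.95, [351, 137, 381, 154])]
scene marker_red [(0.58, [374, 152, 402, 171])]
top tier_green [(0.88, [206, 228, 231, 254]), (0.24, [422, 112, 459, 150])]
top tape_roll [(0.73, [421, 114, 459, 151])]
top marker_red [(0.7, [409, 168, 459, 181])]
```

View pics/g21.png

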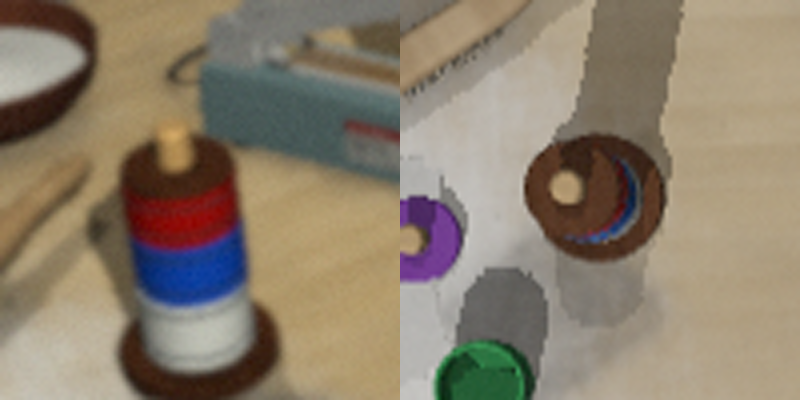

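View pics/end_top.png

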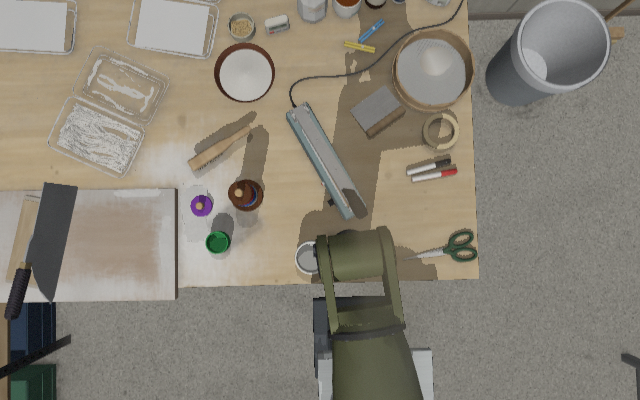

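The lid is seated (fitted z 0.1241 against 0.124), the stack is straight, and the bystanders are where they started. I'll let the arm come to rest, then hand in.

Emit:
{"method": "arm_command", "body": {
  "steps": [
    {"dx": 0, "dy": 0, "dz": 0, "yaw": 0, "jaw": 0.5},
    {"dx": 0, "dy": 0, "dz": 0, "yaw": 0, "jaw": 0.5},
    {"dx": 0, "dy": 0, "dz": 0, "yaw": 0, "jaw": 0.5}
  ]
}}

```text
time_s: 47.3
tcp_pos: [0.4677, 0.0913, 0.3253]
orientation: [[1.0, 0.026, -0.0], [0.026, -1.0, -0.0], [-0.0, 0.0, -1.0]]
force: [-0.1, 0.3, -0.0]
finger_gap: 0.0426
```

```bash
python3 -c "
from h import *
print(workorder.close_job())"
```

```text
the job is handed in; nothing more can be done
None
```

I stacked the small white container, then blue, red and the dark-wood lid on the stand, letting go of each before the next, and handed the job in at 47.3 s. It reports no verdict.

- **Seating:** each piece touched down within 0.5 mm of its predicted height. Fitted from the two cameras, the heights came out at 0.0151 for white (0.013 expected), 0.0565 for blue (0.056), 0.0941 for red (0.093) and 0.1241 for the lid (0.124). White's fit was the worst, 2.1 mm high. I trust the contact height more for that one.
- **Alignment:** in the last pictures the stack looks straight and upright.
- **Bystanders:** the green container, tape roll and marker were found where they started, to within the detector's few pixels of scatter. I turned the gripper 0.4 rad before grasping blue, because the fingers would have passed within a few mm of the red marker.
- **Disagreements:**
  - The cameras put the upper pieces up to about 2 mm from where the arm released them, mostly in y. I put that down to calibration and detector error, and the foot's play limits any real offset to 2.5 mm.
  - The stand's outline sat about 1 px off in the scene view.
  - The gripper read about 60 mm across red, against 62 mm nominal, with no visible fault in the grasp.

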